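# Take a spare-bulb pack off its display peg

## Task

Take the orange spare-bulb pack off its peg on the bench stand: slide it out along the peg and lift its hang tab over the upturned tip, feeling your way so that the tab and the peg are never strained (5 N at most). Then stand it upright in the free, orange-marked pocket of the white caddy and let go. Leave the other two packs hanging where they are and the caddy's other contents in their pockets, and do not let the pack drop and topple on the bench.

Things in the scene. Friction and masses are not known exactly. Their poses are not given: they have to be found in the camera images.
- stand: Fixed bench stand: an upright white sheet panel 300 mm wide (its x), top edge 180 mm above the bench, on a grey foot plate 6 mm thick that reaches 205 mm out. Origin: on the bench, below the panel's front face, mid-width. Its y axis points straight out of the panel, its z up. Three bare steel wire pegs, 6 mm thick, leave the panel along stand y at stand x = -96, 0 and +96 mm.
- peg_root (a point): Root of the middle peg: wire axis at the panel's front face, 160 mm above the bench; axes as the stand's. As drawn each peg runs level 180 mm straight out, then turns sharply up: the end of its axis is 185 mm out and 14 mm higher, round, so that its tip stands 14 mm above the top of the wire. A loaded peg springs up or down, 1 mm at its tip per 9 N.
- peg_tip_drawn (a point): The middle peg's axis end AS DRAWN, 185 mm out from and 14 mm above the root, fixed to the stand: not the real tip. Each peg is a loose push fit in a slotted hole: its root sits up to 2.2 mm high or low, it tilts up to 0.055 rad up or down and swings up to 0.045 rad to either side, all unmeasured: the real tip may be 12 mm low or high and 8 mm aside. Feel for it.
- bulb_pack_center (a point): Centre of the orange spare-bulb pack's block, a clear clamshell 42 mm wide (its x), 20 mm thick (its y), 70 mm tall (its z), with an orange card inside; 60 to 110 g. It hangs by its tab from one of the three pegs (which one varies), 36 to 48 mm out from the panel, its axes about parallel to the stand's.
- bulb_pack_slot (a point): Middle of the upper edge of the slot in the same pack's orange hang tab, 61.5 mm above the pack's centre; this edge rests on the peg. The slot is 14 mm wide and 21.5 mm high, its lower edge 5 mm above the clear block. The tab is 3 mm thick, 30 mm wide, stands in the pack's mid-plane and ends 8 mm above this point. Tab and peg stand a load of 5 N, no more.
- bulb_pack_foot (a point): Centre of the underside of the same pack, 35 mm below its centre. Its z axis points up while the pack is upright.
- fuse_pack_center (a point): The same kind of pack, same size, with a blue card, hanging on another peg. To be left alone. Point and axes as for the bulb pack.
- cap_pack_center (a point): The same kind of pack, same size, with a green card, hanging on another peg. To be left alone. Point and axes as for the bulb pack.
- caddy: Fixed white caddy 60 mm (its x) x 106 mm (its y) x 40 mm high, walls and floor 4 mm; origin on the bench under its centre. Three pockets in a row along its y, each 52 mm (x) x 30 mm (y) inside. The pocket at its -y end is empty and marked orange; the middle one holds an amber vial (26 mm diameter, 48 mm tall), the one at the +y end a blue slide box (40 x 20 x 44 mm).
- free_pocket (a point): Centre of the floor of the empty, orange-marked pocket, 4 mm above the bench; the pocket's rim is 36 mm above this point. Axes as the caddy's.
- vial_center (a point): Middle of the amber vial standing in the caddy's middle pocket. To be left alone.
- slide_box_center (a point): Middle of the blue slide box standing in the caddy's +y pocket. To be left alone.
There are look-alikes about, which are no part of the job. What is shaped like the part that bears bulb_pack_center but pink, red or yellow is not meant.

How it is judged:
On the way:
1. the bulb pack is off its peg: its slot beyond the peg's tip, touching nothing of the stand (y of bulb_pack_center in the frame of stand above 0.194 m and contact force between bulb_pack and stand below 0.05 N), for 0.1 s.
At the end, for the whole second after the job is handed in: The bulb pack stands upright (within about 7 degrees) on the floor of the orange-marked pocket (underside within 4 mm of the floor, within 11 mm of the pocket's centre), at rest and released; the other two packs still hang where they were, within 20 mm (z of bulb_pack_foot in the frame of free_pocket between -0.003 and 0.004 m and horizontal distance between bulb_pack_foot and free_pocket below 0.011 m and angle between bulb_pack_foot's own z axis and vertical below 0.12 rad and linear speed of bulb_pack below 0.02 m/s and distance of each of fuse_pack_center, cap_pack_center from where it was at the start of the episode below 0.02 m); the robot touches nothing.
It fails at once if the hang tab or the peg is strained: more than 5 N between the bulb pack and the stand or its pegs (contact force between bulb_pack and stand above 5 N).
It fails at once if the bulb pack falls and lies on the bench or the stand's foot (height (world z) of bulb_pack_center below 0.0285 m).
It fails at once if another hanging pack is pushed along or off its peg (more than 25 mm) (distance of any of fuse_pack_center, cap_pack_center from where it was at the start of the episode above 0.025 m).
It fails at once if the vial or the slide box in the caddy is pushed over or taken out (more than 20 mm) (distance of any of vial_center, slide_box_center from where it was at the start of the episode above 0.02 m).
It also fails if it takes over 67 s, if anything falls off the work surface, if the arm or the gripper's body presses on something with over 40 N, if the wrist force passes 120 N, or if a joint passes its speed limit or range.

## Robot

A 7-joint arm with a two-finger parallel gripper is mounted at the origin on the work surface. World frame = base frame: x ahead of the robot, y to its left, z up, the work surface at z = 0. Lengths are in m, angles in rad, forces in N, time in s.
With the tool pointing down it reaches from about 0.425 to 1.025 m from the base axis. Payload 9.4 kg.
Tool frame: the origin (TCP) lies at the very end of the fingers, on their centre line; the grasp point (between the pads) lies 19 mm behind it; z points along the fingers, y is the direction in which the jaws open and shut (so a half turn about z gives the same grasp; the last joint's range is limited). The gripper opens to 85 mm and grips with 20 to 120 N. Pads are 22 mm wide; open, the fingers measure 114 mm over their backs; the gripper's body (76 mm by 85 mm) begins 54 mm behind the grasp point. The pads swing forward as they close: fully open they stand 13 mm farther back than shut.
Start: joints at [1.073, 0.599, -0.003, 1.599, 0.002, 0.943, -0.08], TCP at [0.296, -0.662, 0.198] pointing down, gripper open.
Joint ranges: [-2.57, 2.57], [-0.35, 1.97], [-1.29, 1.29], [0.11, 2.56], [-1.05, 4.19], [0.11, 1.86], [-2.63, 2.63]. Speed limits (rad/s): [2.22, 2.22, 3.01, 3.01, 3.14, 3.14, 3.14].

## Interface

Orientations are given as a unit quaternion [w, x, y, z].
In Python, from rig import sense, grab_frame, camera_info, job_done gives the robot as it stands.
- The arm moves only by the tool step_arm, never from a script. Its argument "commands" is a list of rows, each an object with "delta_pos": the shift along the tool's x, y, z in m, a list of three; "angular": the turn, a rotation vector about the tool's x, y, z in rad, a list of three; "gripper": the finger opening in m, from 0 to 0.0854. A call has 1 to 10 rows; each row is the pose to reach, as a shift and turn from the pose commanded when the call began, along the tool's axes at that moment; what a row does not reach only later rows make up. A row lasts 1/10 s, in which the tool goes at most 50 mm and 8.59 degrees, less where a joint would pass 70% of its speed; a pose out of reach is approached as far as the arm can. A call with a gripper value outside its range is refused whole. The fingers move at their own pace and stop on an object; "force" is the grip in N (left out, the last holds). Time passes only in rows, so rows that repeat a pose let the fingers close. It gives the time, the measured TCP pose, the force and the opening at its end, in the units of the state.
- sense(): the state, without advancing time (a new reading comes with each control period).
- grab_frame(name): name is "side" or "top" or "wrist"; returns the picture (480x640x3 uint8, red, green, blue); there is no depth.
- camera_info(name): a dict with "fov_y" (degrees; the focal length in pixels is half the picture's height over the tangent of half this angle, whatever the lens; pixels are square), "cx", "cy" (the principal point, pixels), "rvec" (rotation vector, rad) and "tvec" (3), from world to camera coordinates, as OpenCV has them. Camera axes: x right, y down, z forward; pixel columns grow to the right and rows downward; lengths in m; the calibration is good to about 2 mm. A picture is of the moment at which its call begins: read the wrist's pose just before it. camera_info takes no time and is no camera call; for the wrist camera it gives the pose at the moment of the call.
- job_done(): hands the job in, once; it reports no verdict.
The state is a dict: "time_s": time; "joints": joint angles; "dq": joint speeds; "effort": joint torques, N m; "eef_pos": TCP position; "orientation": TCP orientation; "force": force on the tool from outside, world axes, zero at the start; "ft_torque": the same for the moment, N m; "width": finger opening in m.
Only numpy, scipy, OpenCV 4.12 (cv2) and the standard library are available. Lean on these libraries where they do the work, as an engineer would, in place of code of your own. Each camera call takes 0.05 s, during which the arm holds its last target.

## Working session

There is one attempt and no reset: what is moved stays moved. The work goes in short steps, Python scripts to look and compute and a tool call to move; the robot and the scene stay as the last step left them, time stands still between calls to the robot, and variables do not carry over. Pictures are saved under pics/ and viewed, and the job is handed in when it is done.

Besides the shell and the picture viewer there is one more tool, called after "Request:" as name(argument=value, ...), one argument or row to a line, values as JSON. step_arm: Moves the arm, as the interface text tells. Its arguments: {"type":"object","properties":{"commands":{"type":"array","items":{"type":"object","properties":{"delta_pos":{"type":"array","items":{"type":"number"}},"angular":{"type":"array","items":{"type":"number"}},"gripper":{"type":"number"}}}},"force":{"type":"number"}},"required":["commands"]}

```bash
ls; mkdir -p pics
python3 - <<'E'
from rig import *
import cv2,numpy as np
print(sense())
for n in ["side","top","wrist"]:
    print(n,camera_info(n))
    im=grab_frame(n); cv2.imwrite(f"pics/a_{n}.png",im[:,:,::-1])
E
```

```text
pics
{'time_s': 0.0, 'joints': array([ 1.0733277 ,  0.60014704, -0.00252985,  1.60011932,  0.00182643,
        0.94286525, -0.07980364]), 'dq': array([ 0.00011265, -0.00130735, -0.0004493 , -0.00073962,  0.00076295,
       -0.00149606,  0.00030301]), 'effort': array([ 5.50072764e-04, -7.76444507e+01,  1.56468876e+00, -2.58001024e+01,
        1.22885808e-02,  9.04778688e-03,  2.90887715e-05]), 'eef_pos': array([ 0.29589517, -0.66131517,  0.19700512]), 'orientation': array([-7.29415192e-04,  9.77944243e-01,  2.08864709e-01, -2.42683487e-04]), 'force': array([-1.31409513,  0.96481818,  0.13158553]), 'ft_torque': array([-0.02562692, -0.02494721, -0.0208128 ]), 'width': 0.08534839144731167}
side {'fov_y': 57.4712600761904, 'cx': 318.34668245449507, 'cy': 235.6644300525967, 'rvec': array([ 0.29192996, -2.83347286,  1.17798702]), 'tvec': array([0.55512335, 0.22727287, 0.6602421 ])}
top {'fov_y': 47.27242115622451, 'cx': 328.71724721747535, 'cy': 242.09496557075238, 'rvec': array([ 2.12675614, -2.09294476,  0.22633074]), 'tvec': array([-0.09022465,  0.59478454,  1.15803869])}
wrist {'fov_y': 66.26769659987708, 'cx': 319.2975005641796, 'cy': 245.6203313613798, 'rvec': array([-2.39302088,  1.5498945 ,  0.26324254]), 'tvec': array([-0.7245218 , -0.04199694,  0.3811469 ])}
```

View pics/a_side.png

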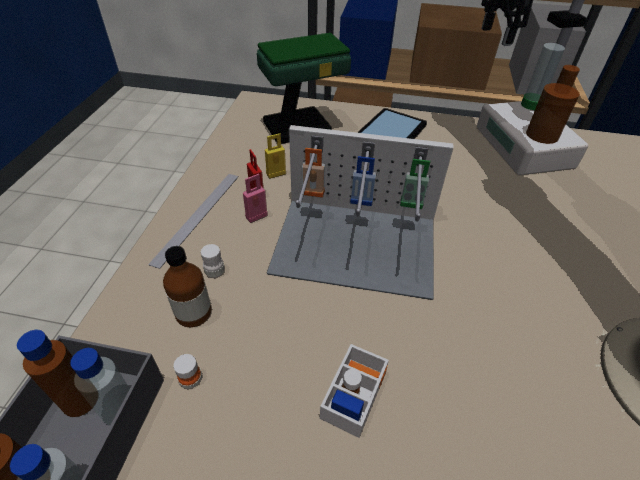

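View pics/a_top.png

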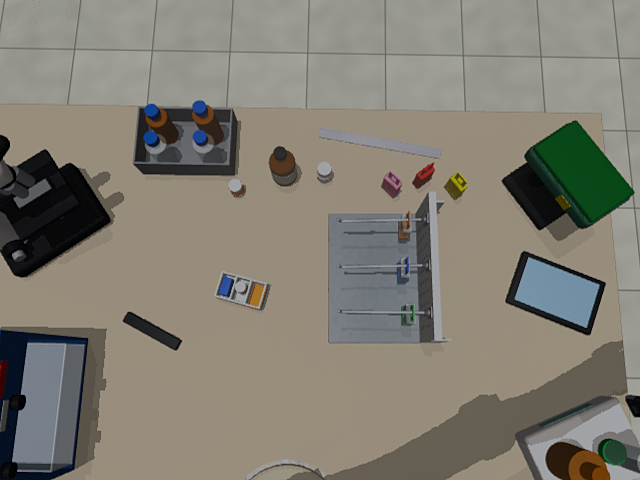

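View pics/a_wrist.png

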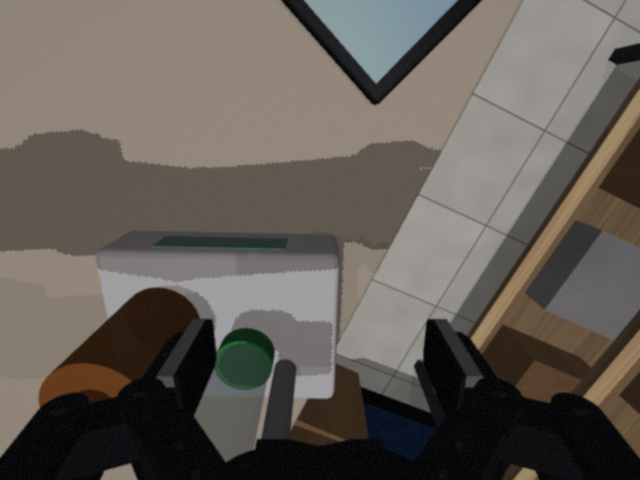

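```bash
cat > h.py <<'E'
from rig import *
import cv2,numpy as np
from scipy.optimize import least_squares
from scipy.spatial.transform import Rotation as Rn
def cam(n):
    c=camera_info(n); f=240/np.tan(np.radians(c['fov_y']/2))
    K=np.array([[f,0,c['cx']],[0,f,c['cy']],[0,0,1]]); return K,c['rvec'],c['tvec']
def proj(n,P,C=None):
    K,r,t=C or cam(n); return cv2.projectPoints(np.atleast_2d(np.asarray(P,float)),r,t,K,None)[0][:,0]
def ray(n,uv,z,C=None):
    K,r,t=C or cam(n); R=cv2.Rodrigues(r)[0]; c=-R.T@t
    d=R.T@np.linalg.inv(K)@np.array([uv[0],uv[1],1.]); return c+d*(z-c[2])/d[2]
def crop(src,dst,x0,y0,x1,y1,s):
    im=cv2.imread(src)[y0:y1,x0:x1]; im=cv2.resize(im,None,fx=s,fy=s,interpolation=cv2.INTER_CUBIC)
    for x in range((x0//10+1)*10,x1,10):
        cv2.putText(im,str(x) if x%20==0 else '',((x-x0)*s-8,10),0,.35,(255,0,255),1); cv2.line(im,((x-x0)*s,12),((x-x0)*s,18),(255,0,255),1)
    for y in range((y0//10+1)*10,y1,10):
        cv2.putText(im,str(y) if y%20==0 else '',(0,(y-y0)*s+4),0,.35,(255,0,255),1); cv2.line(im,(24,(y-y0)*s),(30,(y-y0)*s),(255,0,255),1)
    cv2.imwrite(dst,im)
E
python3 - <<'E'
from h import *
crop('pics/a_side.png','pics/b1.png',265,120,455,295,4)
crop('pics/a_top.png','pics/b2.png',320,185,450,350,3)
crop('pics/a_top.png','pics/b3.png',205,260,285,320,8)
crop('pics/a_side.png','pics/b4.png',310,335,400,440,5)
for n in['side','top']:
    K,r,t=cam(n);print(n,-cv2.Rodrigues(r)[0].T@t)
E
```

```text
side [0.49497561 0.41201508 0.61723353]
top [ 0.338597   -0.08116567  1.25766727]
```

View pics/b1.png

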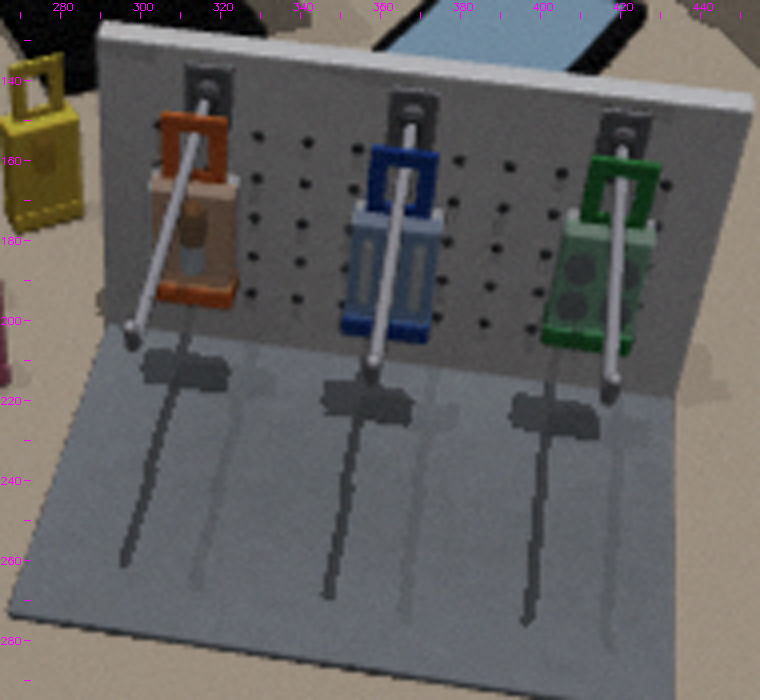

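View pics/b2.png

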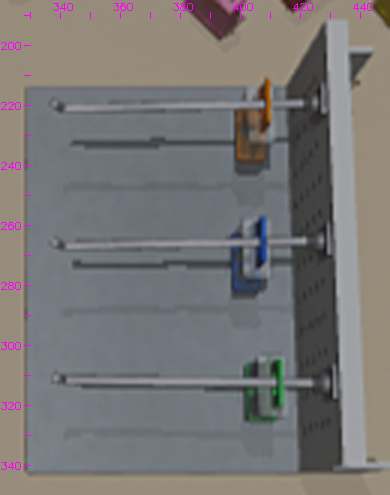

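View pics/b3.png

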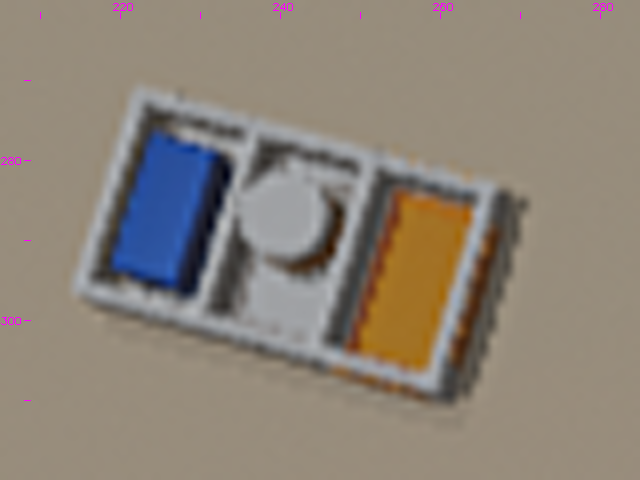

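View pics/b4.png

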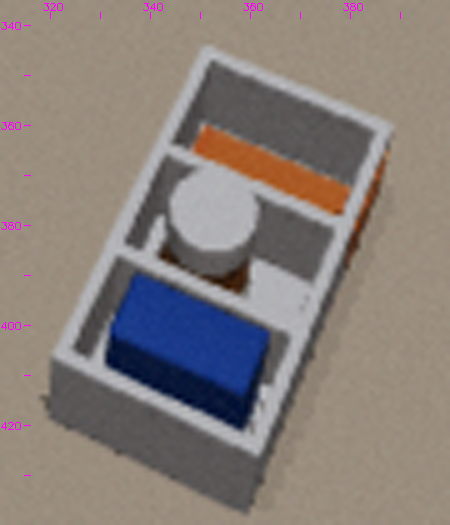

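```bash
cat > fit.py <<'E'
from h import *
def T(p,P):
    c,s=np.cos(p[2]),np.sin(p[2]); P=np.asarray(P,float)
    return np.c_[p[0]+c*P[:,0]-s*P[:,1],p[1]+s*P[:,0]+c*P[:,1],P[:,2]]
Cs,Ct=cam('side'),cam('top')
# side-camera left = stand +x or -x ?
def fit(pts,p0):
    def f(p):
        e=[]
        for n,P,uv in pts: e+=list((proj(n,T(p,[P]),Cs if n=='side' else Ct)[0]-uv))
        return np.array(e)
    r=least_squares(f,p0,loss='soft_l1'); return r.x,f(r.x).reshape(-1,2)
if __name__=="__main__":
    print('foot corners',ray('top',(329,214.3),.006),ray('top',(329,342.7),.006),ray('side',(267,273.3),.006))
    print('caddy',[ray('top',u,.04).round(4) for u in [(222,271.5),(267,283.5),(259.5,308.5),(215,296.5)]])
    print([ray('side',u,.04).round(4) for u in [(351.5,344.5),(388,360.5),(362,426),(321.5,406)]])
    print('tips top',[ray('top',u,.174).round(4) for u in [(338,220),(338.5,266),(338.5,311.5)]])
E
python3 fit.py
```

```text
foot corners [ 0.67569299 -0.08027177  0.006     ] [ 0.37744504 -0.08492436  0.006     ] [ 0.67662883 -0.07576549  0.006     ]
caddy [array([0.5298, 0.1577, 0.04  ]), array([0.5043, 0.0557, 0.04  ]), array([0.4484, 0.0701, 0.04  ]), array([0.4734, 0.1701, 0.04  ])]
[array([0.5047, 0.0584, 0.04  ]), array([0.4488, 0.0736, 0.04  ]), array([0.4739, 0.1749, 0.04  ]), array([0.5307, 0.1596, 0.04  ])]
tips top [array([ 0.6187, -0.0989,  0.174 ]), array([ 0.5237, -0.1011,  0.174 ]), array([ 0.4329, -0.1022,  0.174 ])]
```

```bash
cat > f2.py <<'E'
from fit import *
st=[('top',(.15,.205,.006),(329,214.3)),('top',(-.15,.205,.006),(329,342.7)),
('side',(.15,.205,.006),(267,273.3)),('side',(-.15,.205,.006),(433.7,296)),
('side',(.15,0,.18),(289.7,129.2)),('side',(-.15,0,.18),(452.7,148)),
('side',(.15,0,.006),(291.2,200.7)),('side',(-.15,0,.006),(433.2,219)),
('top',(.15,0,.18),(429.3,191.7)),('top',(-.15,0,.18),(435.3,341))]
S,e=fit(st,[.525,-.285,0]); print('stand',S);print(e.round(1))
ca=[]
for n,uvs in (('top',[(222,271.5),(267,283.5),(259.5,308.5),(215,296.5)]),('side',[(388,360.5),(362,426),(321.5,406),(351.5,344.5)])):
    Q=[(.03,.053,.04),(.03,-.053,.04),(-.03,-.053,.04),(-.03,.053,.04)] if n=='top' else [(-.03,-.053,.04),(-.03,.053,.04),(.03,.053,.04),(.03,-.053,.04)]
    ca+=[(n,q,u) for q,u in zip(Q,uvs)]
C,e=fit(ca,[.49,.115,-.24]); print('caddy',C);print(e.round(1))
print('pocket',T(C,[(0,-.034,.004)]))
# peg of orange: drawn
for y,z in ((0,.16),(.04,.16),(.18,.16),(.185,.174)):
    P=T(S,[(.096,y,z)]); print(y,P,proj('side',P),proj('top',P))
for P in [(.096,.042,.0985),(.096,.042,.0635),(.096,.042,.171)]:
    Q=T(S,[P]);print(P,Q,proj('side',Q),proj('top',Q))
E
python3 f2.py
```

```text
stand [ 0.53138701 -0.28703678  0.02012085]
[[-0.5 -0.6]
 [ 0.1  0.1]
 [ 0.2 -1.4]
 [ 0.6  1.1]
 [-0.2 -0.3]
 [ 0.6 -0.6]
 [ 0.7 -0.5]
 [ 0.3 -0.2]
 [-0.7 -0.6]
 [-0.1 -1.5]]
caddy [ 0.48928019  0.11562439 -0.24954647]
[[-0.8 -0.7]
 [-0.5 -0.4]
 [-0.7  0.6]
 [-1.9  0. ]
 [ 1.2 -1. ]
 [ 0.5 -0.3]
 [-0.6 -0.2]
 [-0.2 -1. ]]
pocket [[0.48088339 0.08267755 0.004     ]]
0 [[ 0.62736758 -0.28510531  0.16      ]] [[317.82345474 141.40970391]] [[427.95618607 219.08371997]]
0.04 [[ 0.6265628  -0.24511341  0.16      ]] [[313.92256902 153.32745346]] [[408.62013928 219.15191414]]
0.18 [[ 0.62374607 -0.10514175  0.16      ]] [[297.81422992 202.54067448]] [[340.90262726 219.39073957]]
0.185 [[ 0.62364547 -0.10014276  0.174     ]] [[297.01030858 197.78543018]] [[338.62280256 217.67589007]]
(0.096, 0.042, 0.0985) [[ 0.62652256 -0.24311381  0.0985    ]] [[313.38306442 180.86959227]] [[403.59370535 226.26665254]]
(0.096, 0.042, 0.0635) [[ 0.62652256 -0.24311381  0.0635    ]] [[313.20626664 194.98345678]] [[401.46089725 230.00285688]]
(0.096, 0.042, 0.171) [[ 0.62652256 -0.24311381  0.171     ]] [[313.78457675 148.81663988]] [[408.4251143  217.80310112]]
```

```bash
cat >> h.py <<'E'
def plan(pos,a):
    """tool down, tool y at world angle a"""
    s=sense(); q=s['orientation']; R=Rn.from_quat([q[1],q[2],q[3],q[0]])
    y=np.array([np.cos(a),np.sin(a),0]); z=np.array([0,0,-1.]); x=np.cross(y,z)
    Rt=Rn.from_matrix(np.c_[x,y,z])
    print('dpos',R.inv().apply(np.asarray(pos)-s['eef_pos']).round(5),'ang',(R.inv()*Rt).as_rotvec().round(4),'t',s['time_s'],'pos',s['eef_pos'].round(4),'F',s['force'].round(2),'w',round(s['width'],4))
E
python3 - <<'E'
from h import *
plan([.62,-.12,.36],.02)
s=sense();q=s['orientation'];R=Rn.from_quat([q[1],q[2],q[3],q[0]])
K,r,t=cam('wrist');Rc=cv2.Rodrigues(r)[0];print('cam in tool',R.inv().apply(-Rc.T@t-s['eef_pos']),'axes',R.inv().as_matrix()@Rc.T)
E
```

```text
dpos [ 0.51691 -0.36199 -0.16242] ang [-1.10e-03 -6.00e-04 -1.17e+00] t 0.15 pos [ 0.296  -0.6614  0.1972] F [-0.28  0.56 -0.43] w 0.0854
cam in tool [ 0.08519591  0.00046607 -0.17538744] axes [[ 1.46052641e-04 -9.44960131e-01 -3.27185467e-01]
 [ 9.99999815e-01  3.31450861e-04 -5.10888325e-04]
 [ 5.91215004e-04 -3.27185332e-01  9.44960004e-01]]
```

Request:
step_arm(
  commands=[
    {"delta_pos": [0, 0, -0.05], "angular": [0, 0, 0], "gripper": 0.085},
    {"delta_pos": [0.02, -0.01, -0.1], "angular": [0, 0, -0.15], "gripper": 0.085},
    {"delta_pos": [0.05, -0.03, -0.14], "angular": [0, 0, -0.3], "gripper": 0.085},
    {"delta_pos": [0.09, -0.06, -0.16], "angular": [0, 0, -0.45], "gripper": 0.085},
    {"delta_pos": [0.13, -0.09, -0.162], "angular": [0, 0, -0.6], "gripper": 0.085},
    {"delta_pos": [0.17, -0.12, -0.162], "angular": [0, 0, -0.75], "gripper": 0.085},
    {"delta_pos": [0.21, -0.147, -0.162], "angular": [0, 0, -0.9], "gripper": 0.085},
    {"delta_pos": [0.25, -0.175, -0.162], "angular": [0, 0, -1.05], "gripper": 0.085},
    {"delta_pos": [0.29, -0.2, -0.162], "angular": [0, 0, -1.17], "gripper": 0.085},
    {"delta_pos": [0.33, -0.231, -0.162], "angular": [0, 0, -1.17], "gripper": 0.085},
  ],
)

```text
time_s: 1.15
eef_pos: [0.5011, -0.3192, 0.3598]
orientation: [-0.0, 0.699, 0.715, 0.0]
force: [1.0, 0.4, -0.7]
width: 0.0851
```

```bash
python3 -c "
from h import *
plan([.62,-.12,.36],.02)"
```

```text
dpos [ 0.19635  0.12361 -0.00023] ang [ 0.     -0.      0.0039] t 1.15 pos [ 0.5011 -0.3192  0.3598] F [ 1.04  0.35 -0.68] w 0.0851
```

Request:
step_arm(
  commands=[
    {"delta_pos": [0.045, 0.03, 0], "angular": [0, 0, 0], "gripper": 0.085},
    {"delta_pos": [0.09, 0.06, 0], "angular": [0, 0, 0], "gripper": 0.085},
    {"delta_pos": [0.13, 0.09, 0], "angular": [0, 0, 0], "gripper": 0.085},
    {"delta_pos": [0.17, 0.11, 0], "angular": [0, 0, 0.004], "gripper": 0.085},
    {"delta_pos": [0.18, 0.12, 0], "angular": [0, 0, 0.004], "gripper": 0.085},
    {"delta_pos": [0.18, 0.124, 0], "angular": [0, 0, 0.004], "gripper": 0.085},
    {"delta_pos": [0.18, 0.124, 0], "angular": [0, 0, 0.004], "gripper": 0.085},
  ],
)

```text
time_s: 1.85
eef_pos: [0.6207, -0.1395, 0.3593]
orientation: [-0.0, 0.702, 0.713, -0.001]
force: [-0.6, -0.1, 0.3]
width: 0.0852
```

Run:
```python
from h import *
import pickle
plan([.62,-.12,.36],.02)
C=cam('wrist');im=grab_frame('wrist');cv2.imwrite('pics/c_wrist.png',im[:,:,::-1]);pickle.dump(C,open('c.pkl','wb'))
```

```text
dpos [ 0.01947 -0.00042 -0.00067] ang [-0.0009  0.0005 -0.0043] t 1.85 pos [ 0.6207 -0.1395  0.3593] F [-0.55 -0.1   0.28] w 0.0852
```

View pics/c_wrist.png

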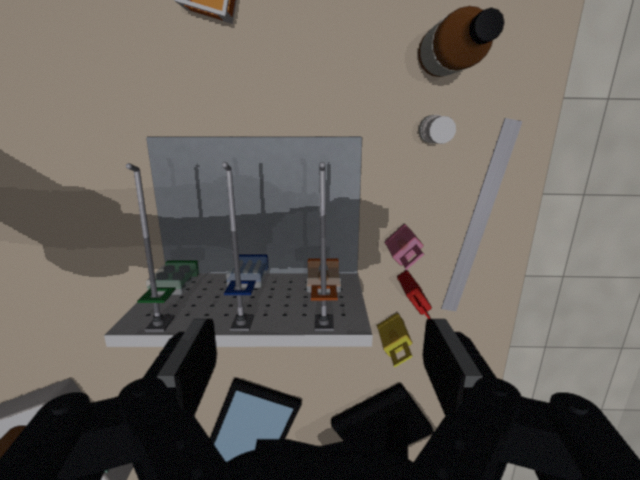

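Run:
```python
from h import *
import pickle
C=pickle.load(open('c.pkl','rb'))
crop('pics/c_wrist.png','pics/c1.png',280,130,380,360,3)
crop('pics/c_wrist.png','pics/c1a.png',290,150,350,210,9)
from fit import T
S=[ 0.53138701,-0.28703678,0.02012085]
for P in [(.096,0,.16),(.096,.18,.16),(.096,.185,.174),(.15,0,.18),(-.15,0,.18),(.15,.205,.006),(-.15,.205,.006),(.096,.042,.168),(.096,.042,.1335)]:
    print(P,proj('wrist',T(S,[P]),C))
```

```text
(0.096, 0, 0.16) [[322.50212751 326.86305665]]
(0.096, 0.18, 0.16) [[322.2418821  170.95670581]]
(0.096, 0.185, 0.174) [[322.32433535 167.68603769]]
(0.15, 0, 0.18) [[371.01862027 336.31990367]]
(-0.15, 0, 0.18) [[102.59566755 337.12828375]]
(0.15, 0.205, 0.006) [[360.61999792 137.39114365]]
(-0.15, 0.205, 0.006) [[143.61068736 138.35086638]]
(0.096, 0.042, 0.168) [[322.49722481 297.69964533]]
(0.096, 0.042, 0.1335) [[322.29700748 284.42813615]]
```

View pics/c1.png

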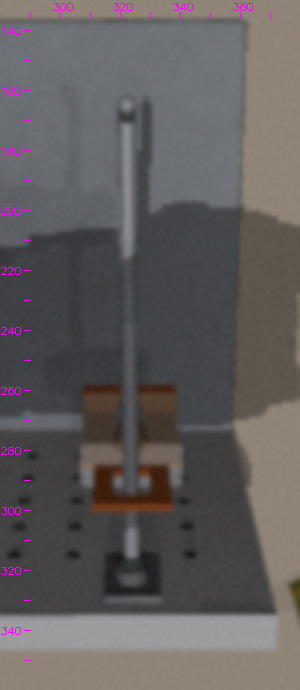

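View pics/c1a.png

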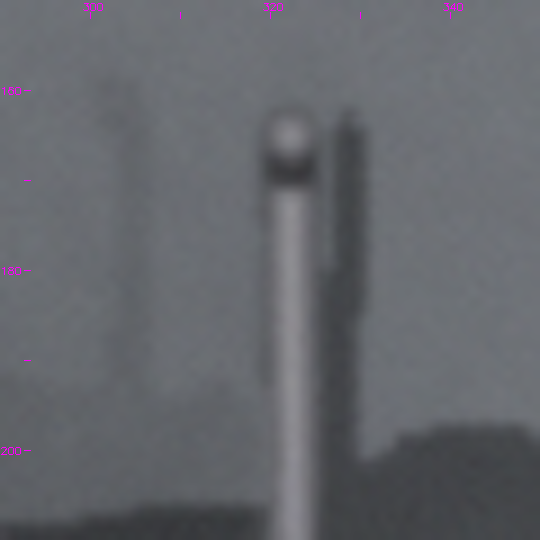

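Run:
```python
from h import *
crop('pics/a_side.png','pics/d1.png',280,140,330,215,8)
crop('pics/a_top.png','pics/d2.png',330,205,430,235,8)
```

```text
(no output)
```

View pics/d1.png

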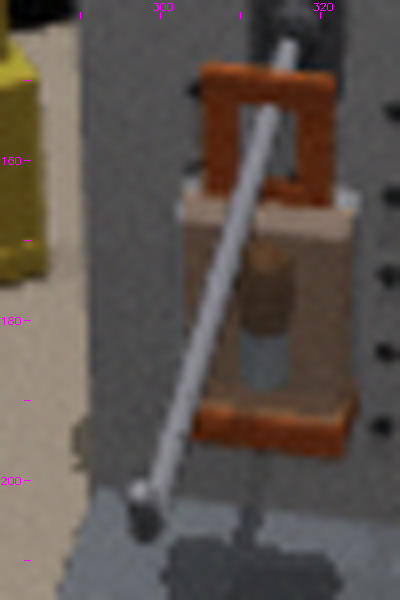

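View pics/d2.png

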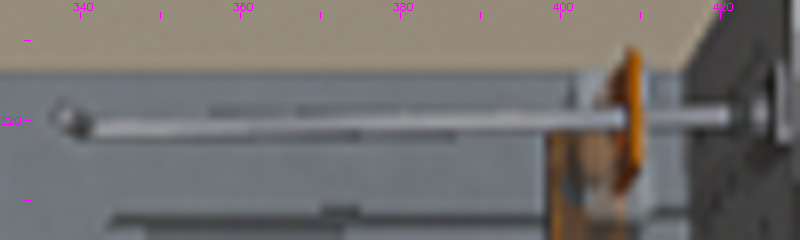

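```bash
cat > peg.py <<'E'
from h import *
from fit import T
import pickle
Cw=pickle.load(open('c.pkl','rb'));Cc={'side':cam('side'),'top':cam('top'),'wrist':Cw}
S=[ 0.53138701,-0.28703678,0.02012085]
def W(p,y,z): # point on peg frame -> world ; p=[x0,dz,tilt,swing,dy]
    P=np.array([0,y,z]); 
    P=Rn.from_euler('xz',[p[2],p[3]]).apply(P)
    return T(S,[P+[.096+p[0],p[4],.16+p[1]]])
tips=[('side',185,14,(297.3,201.5)),('side',180,0,(298.4,205.6)),('top',185,14,(338,219.6)),('top',180,0,(339.9,220.8)),('wrist',185,14,(322.2,164.2)),('wrist',180,0,(322.2,169.5))]
lines=[('side',(313.8,153.5)),('side',(307.5,177)),('side',(302,197)),('top',(345,220.9)),('top',(380,220.2)),('top',(405,219.6)),('top',(418,219.2)),('wrist',(322.4,180)),('wrist',(322.6,200)),('wrist',(323,250)),('wrist',(323.5,285)),('wrist',(324,310))]
def f(v):
    p=v[:5];e=[]
    for n,y,z,uv in tips: e+=list(proj(n,W(p,y/1e3,z/1e3),Cc[n])[0]-uv)
    for (n,uv),s in zip(lines,v[5:]): e+=list(proj(n,W(p,s,0),Cc[n])[0]-uv)
    e+=[p[1]/.0015,p[2]/.04,p[3]/.03,p[0]/.002,p[4]/.002]
    return np.array(e)
r=least_squares(f,np.r_[np.zeros(5),np.full(len(lines),.1)],loss='soft_l1')
print(r.x[:5]);print(r.fun[:12].reshape(-1,2).round(2));print(r.fun[12:-5].reshape(-1,2).round(2).tolist())
for y,z in((0,0),(.042,0),(.18,0),(.185,.014)):print(y,W(r.x,y,z).round(4))
E
python3 peg.py
```

```text
[ 0.00109375 -0.00052412 -0.03529577  0.00822159  0.00100793]
[[-0.13  0.32]
 [-0.4   0.58]
 [-0.12 -0.84]
 [ 0.49 -0.4 ]
 [-0.36  1.15]
 [-0.38 -0.33]]
[[-0.1, -0.03], [-0.76, -0.18], [-1.2, -0.23], [-0.01, -0.59], [-0.01, -0.6], [-0.01, -0.51], [-0.01, -0.37], [-0.47, 0.0], [-0.46, 0.0], [-0.35, 0.0], [-0.49, 0.0], [-0.73, 0.01]]
0 [[ 0.6284 -0.2841  0.1595]]
0.042 [[ 0.6273 -0.2421  0.158 ]]
0.18 [[ 0.6233 -0.1043  0.1531]]
0.185 [[ 0.6232 -0.0988  0.1669]]
```

```bash
python3 -c "
from h import *
plan([.6272,-.239,.215],.02)"
```

```text
dpos [-0.09862  0.00573  0.1445 ] ang [-0.001   0.0009 -0.0058] t 1.9 pos [ 0.6202 -0.1403  0.3594] F [-0.38  0.37 -0.07] w 0.0852
```

Request:
step_arm(
  commands=[
    {"delta_pos": [-0.04, 0.002, 0.03]},
    {"delta_pos": [-0.08, 0.004, 0.06], "angular": [0, 0, -0.005]},
    {"delta_pos": [-0.0985, 0.0055, 0.1], "angular": [-0.001, 0.001, -0.005]},
    {"delta_pos": [-0.0985, 0.0055, 0.13], "angular": [-0.001, 0.001, -0.005]},
    {"delta_pos": [-0.0985, 0.0055, 0.144], "angular": [-0.001, 0.001, -0.005]},
    {"delta_pos": [-0.0985, 0.0055, 0.144], "angular": [-0.001, 0.001, -0.005]},
    {"delta_pos": [-0.0985, 0.0055, 0.144], "angular": [-0.001, 0.001, -0.005]},
    {"delta_pos": [-0.0985, 0.0055, 0.144], "angular": [-0.001, 0.001, -0.005]},
  ],
)

```text
invalid input at $.commands[0]: expected keys delta_pos, angular, gripper
```

Run:
```python
from h import *
import pickle
plan([.6272,-.239,.1],.02)
C=cam('wrist');im=grab_frame('wrist');cv2.imwrite('pics/e_wrist.png',im[:,:,::-1]);pickle.dump(C,open('c2.pkl','wb'))
im=grab_frame('side');cv2.imwrite('pics/e_side.png',im[:,:,::-1])
crop('pics/e_side.png','pics/e_s2.png',240,40,440,240,3)
```

```text
dpos [-0.09852  0.00585  0.2595 ] ang [-0.001   0.0009 -0.0058] t 1.9 pos [ 0.6202 -0.1403  0.3594] F [-0.38  0.37 -0.07] w 0.0852
```

View pics/e_wrist.png

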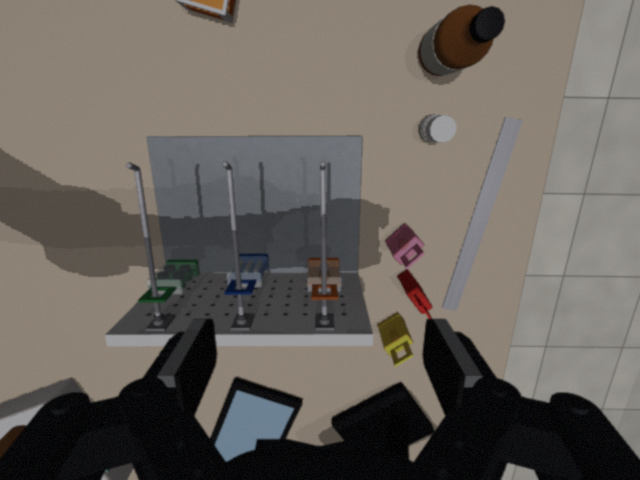

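View pics/e_s2.png

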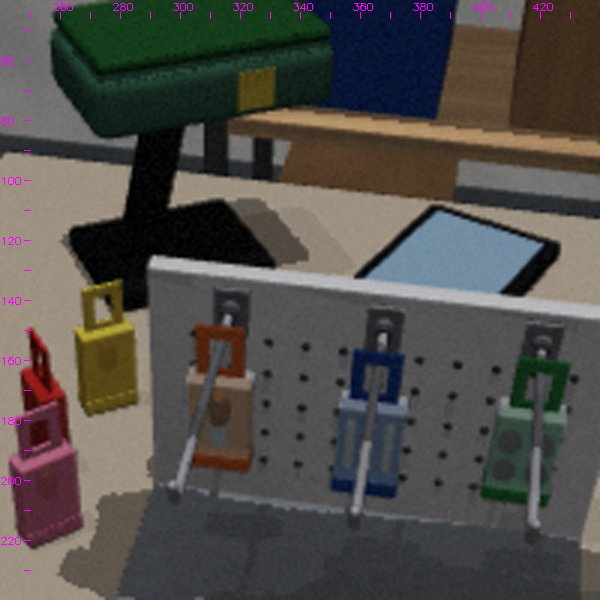

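Request:
step_arm(
  commands=[
    {"delta_pos": [-0.04, 0.002, 0.03], "angular": [0, 0, 0], "gripper": 0.085},
    {"delta_pos": [-0.08, 0.004, 0.06], "angular": [0, 0, -0.005], "gripper": 0.085},
    {"delta_pos": [-0.0985, 0.0055, 0.1], "angular": [-0.001, 0.001, -0.005], "gripper": 0.085},
    {"delta_pos": [-0.0985, 0.0055, 0.13], "angular": [-0.001, 0.001, -0.005], "gripper": 0.085},
    {"delta_pos": [-0.0985, 0.0055, 0.144], "angular": [-0.001, 0.001, -0.005], "gripper": 0.085},
    {"delta_pos": [-0.0985, 0.0055, 0.144], "angular": [-0.001, 0.001, -0.005], "gripper": 0.085},
    {"delta_pos": [-0.0985, 0.0055, 0.144], "angular": [-0.001, 0.001, -0.005], "gripper": 0.085},
    {"delta_pos": [-0.0985, 0.0055, 0.144], "angular": [-0.001, 0.001, -0.005], "gripper": 0.085},
  ],
)

```text
time_s: 2.8
eef_pos: [0.6289, -0.2366, 0.218]
orientation: [0.001, 0.699, 0.715, 0.001]
force: [-0.3, 0.2, 0.6]
width: 0.0849
```

Run:
```python
from h import *
import pickle
plan([.6272,-.239,.1],.02)
C=cam('wrist');im=grab_frame('wrist');cv2.imwrite('pics/f_wrist.png',im[:,:,::-1]);pickle.dump(C,open('c2.pkl','wb'))
im=grab_frame('side');cv2.imwrite('pics/f_side.png',im[:,:,::-1])
crop('pics/f_side.png','pics/f_s2.png',240,40,440,240,3)
```

```text
dpos [-0.00234 -0.00223  0.118  ] ang [ 0.0039 -0.      0.0016] t 2.8 pos [ 0.6289 -0.2366  0.218 ] F [-0.25  0.16  0.59] w 0.0849
```

View pics/f_wrist.png

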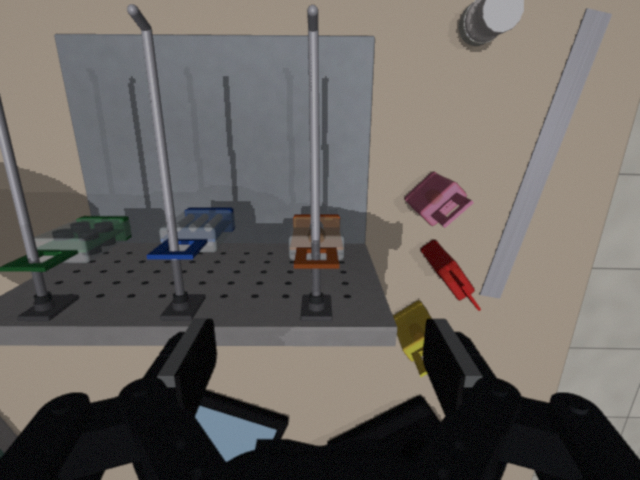

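View pics/f_s2.png

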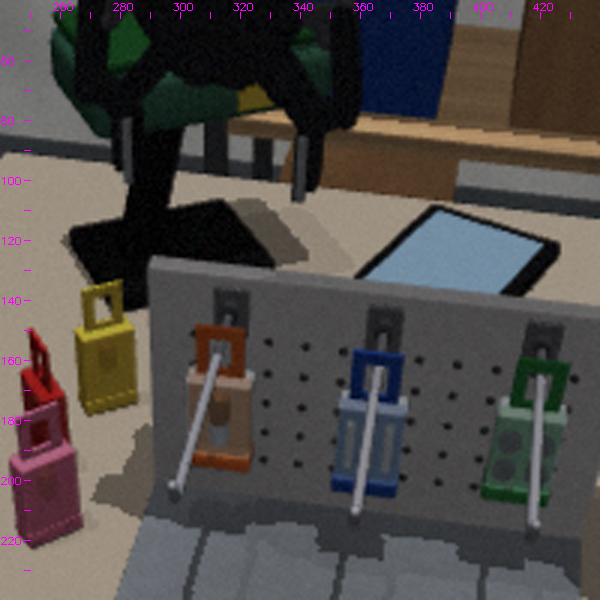

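Run:
```python
from h import *
import pickle
C=pickle.load(open('c2.pkl','rb'))
crop('pics/f_wrist.png','pics/f2.png',270,200,400,350,5)
for u,z in (((317.5,266),.169),((316,330),.18),((396,328),.18),((0,328),.18),((374,37),.006),((313,12),.167),((313,32),.153),((317,215),.064)): print(u,z,ray('wrist',u,z,C))
```

```text
(317.5, 266) 0.169 [ 0.62891306 -0.24407876  0.169     ]
(316, 330) 0.18 [ 0.62875911 -0.28562793  0.18      ]
(396, 328) 0.18 [ 0.68200357 -0.28306034  0.18      ]
(0, 328) 0.18 [ 0.41922178 -0.28818278  0.18      ]
(374, 37) 0.006 [ 0.67812053 -0.07936083  0.006     ]
(313, 12) 0.167 [ 0.62358509 -0.09864137  0.167     ]
(313, 32) 0.153 [ 0.62351552 -0.10531121  0.153     ]
(317, 215) 0.064 [ 0.62818463 -0.23633197  0.064     ]
```

View pics/f2.png

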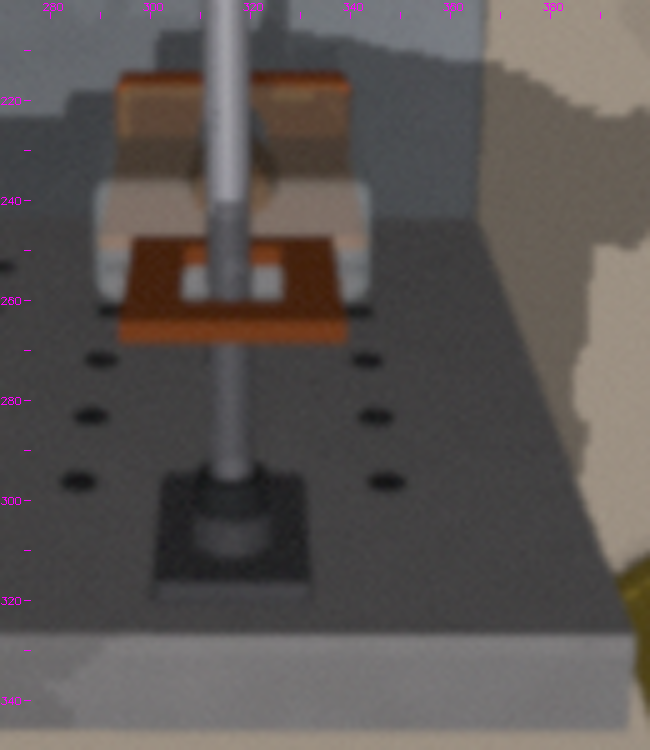

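Request:
step_arm(
  commands=[
    {"delta_pos": [-0.002, -0.001, 0.02], "angular": [0, 0, 0], "gripper": 0.085},
    {"delta_pos": [-0.002, -0.001, 0.04], "angular": [0, 0, 0], "gripper": 0.085},
    {"delta_pos": [-0.002, -0.001, 0.05], "angular": [0, 0, 0], "gripper": 0.085},
    {"delta_pos": [-0.002, -0.001, 0.05], "angular": [0, 0, 0], "gripper": 0.085},
  ],
)

```text
time_s: 3.3
eef_pos: [0.6265, -0.2385, 0.1651]
orientation: [-0.001, 0.7, 0.715, 0.0]
force: [0.1, 0.0, -0.3]
width: 0.0851
```

Request:
step_arm(
  commands=[
    {"delta_pos": [0, 0, 0], "angular": [0, 0, 0], "gripper": 0.085},
  ],
)

```text
time_s: 3.4
eef_pos: [0.6275, -0.2387, 0.1667]
orientation: [0.0, 0.7, 0.715, 0.001]
force: [0.2, -0.9, 0.9]
width: 0.085
```

Request:
step_arm(
  commands=[
    {"delta_pos": [0, 0, 0], "angular": [0, 0, 0], "gripper": 0.085},
  ],
)

```text
time_s: 3.5
eef_pos: [0.6276, -0.2388, 0.1671]
orientation: [0.001, 0.7, 0.715, 0.001]
force: [0.4, 0.6, 0.3]
width: 0.0848
```

Request:
step_arm(
  commands=[
    {"delta_pos": [0, 0, 0.02], "angular": [0, 0, 0], "gripper": 0.085},
    {"delta_pos": [0, 0, 0.035], "angular": [0, 0, 0], "gripper": 0.085},
    {"delta_pos": [0, 0, 0.05], "angular": [0, 0, 0], "gripper": 0.085},
    {"delta_pos": [0, 0, 0.06], "angular": [0, 0, 0], "gripper": 0.085},
    {"delta_pos": [0, 0, 0.066], "angular": [0, 0, 0], "gripper": 0.085},
    {"delta_pos": [0, 0, 0.066], "angular": [0, 0, 0], "gripper": 0.085},
    {"delta_pos": [0, 0, 0.066], "angular": [0, 0, 0], "gripper": 0.085},
  ],
)

```text
time_s: 4.2
eef_pos: [0.6273, -0.2388, 0.1001]
orientation: [0.0, 0.7, 0.715, 0.001]
force: [-0.3, 0.1, -0.0]
width: 0.0849
```

Run:
```python
from h import *
plan([.6278,-.239,.1],.02)
im=grab_frame('wrist');cv2.imwrite('pics/g_wrist.png',im[:,:,::-1])
im=grab_frame('side');cv2.imwrite('pics/g_side.png',im[:,:,::-1])
crop('pics/g_side.png','pics/g_s2.png',260,80,400,240,4)
```

```text
dpos [-2.6e-04  5.2e-04  9.0e-05] ang [ 0.0013 -0.0009  0.0011] t 4.2 pos [ 0.6273 -0.2388  0.1001] F [-0.26  0.06 -0.04] w 0.0849
```

View pics/g_wrist.png

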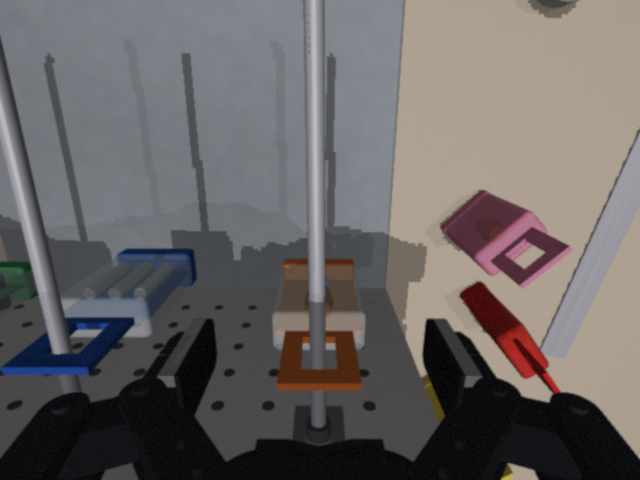

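View pics/g_s2.png

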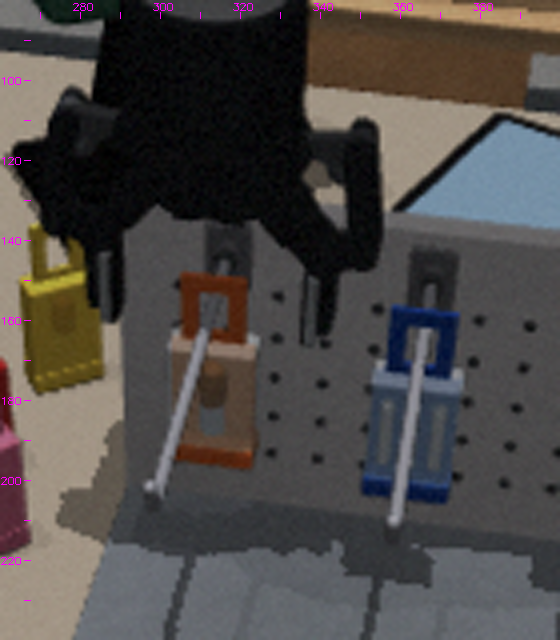

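Run:
```python
from h import *
for P in [(.6273,-.2388,.173),(.6273,-.2,.173),(.6273,-.2,.19),(.6273,-.244,.169),(.58,-.2388,.1),(.585,-.2278,.1),(.585,-.2278,.11),(.585,-.2278,.12)]: print(P,proj('side',P))
```

```text
(0.6273, -0.2388, 0.173) [[312.88035627 149.14498703]]
(0.6273, -0.2, 0.173) [[308.27400339 161.54656332]]
(0.6273, -0.2, 0.19) [[308.2912482  153.28167602]]
(0.6273, -0.244, 0.169) [[313.45126287 149.43042259]]
(0.58, -0.2388, 0.1) [[336.96099494 184.9398697 ]]
(0.585, -0.2278, 0.1) [[333.36006845 188.1450653 ]]
(0.585, -0.2278, 0.11) [[333.58670033 183.93433503]]
(0.585, -0.2278, 0.12) [[333.81729397 179.64999685]]
```

Request:
step_arm(
  commands=[
    {"delta_pos": [0, 0, 0], "angular": [0, 0, 0], "gripper": 0.052},
    {"delta_pos": [0, 0, 0], "angular": [0, 0, 0], "gripper": 0.052},
    {"delta_pos": [0, 0, 0], "angular": [0, 0, 0], "gripper": 0.052},
    {"delta_pos": [0, 0, 0], "angular": [0, 0, 0], "gripper": 0.052},
  ],
)

```text
time_s: 4.7
eef_pos: [0.627, -0.2388, 0.1]
orientation: [0.0, 0.7, 0.714, 0.001]
force: [-0.2, -0.3, 0.6]
width: 0.052
```

Run:
```python
from h import *
plan([.6278,-.239,.1],.02)
im=grab_frame('wrist');cv2.imwrite('pics/h_wrist.png',im[:,:,::-1])
im=grab_frame('side');cv2.imwrite('pics/h_side.png',im[:,:,::-1])
crop('pics/h_side.png','pics/h_s2.png',270,110,370,210,7)
```

```text
dpos [-2.2e-04  8.0e-04 -5.0e-05] ang [ 0.0011 -0.0009  0.0009] t 4.7 pos [ 0.627  -0.2388  0.1   ] F [-0.17 -0.3   0.6 ] w 0.052
```

View pics/h_wrist.png

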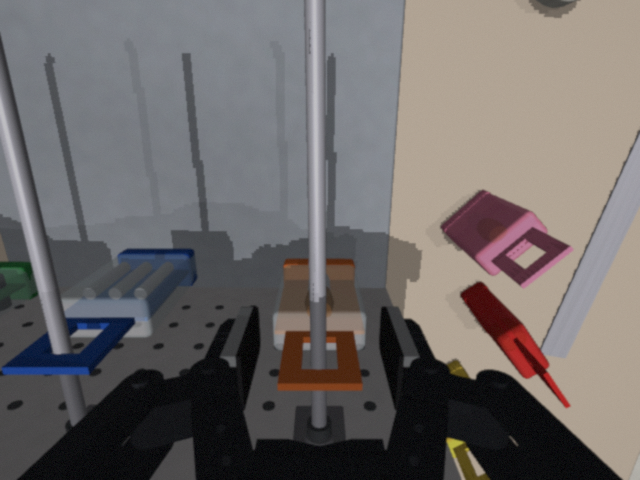

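View pics/h_s2.png

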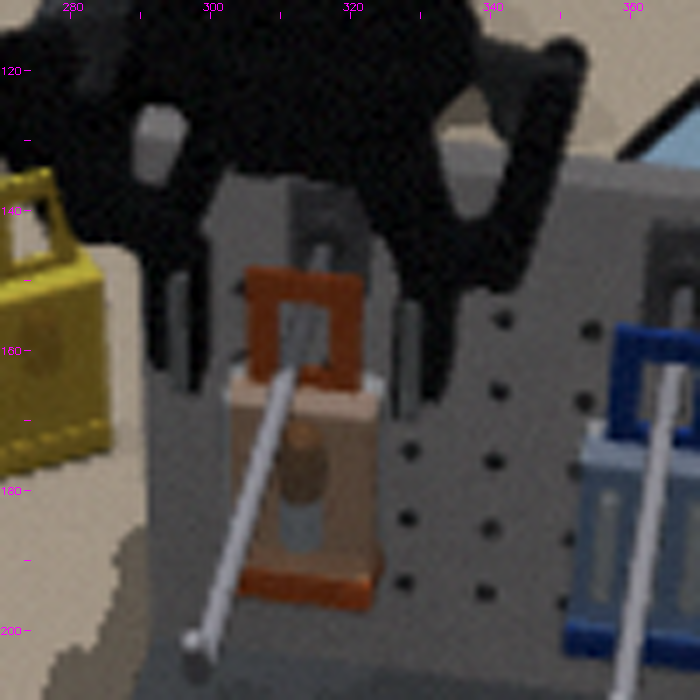

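Run:
```python
from h import *
K,r,t=cam('side');R=cv2.Rodrigues(r)[0];c=-R.T@t
for uv in [(327,170),(330,168),(297,166),(303,166),(312,134)]:
  for y in(-.228,-.2388,-.2498):
    d=R.T@np.linalg.inv(K)@np.array([*uv,1.]);print(uv,y,(c+d*(y-c[1])/d[1]).round(4))
```

```text
(327, 170) -0.228 [ 0.5985 -0.228   0.1396]
(327, 170) -0.2388 [ 0.6002 -0.2388  0.1315]
(327, 170) -0.2498 [ 0.602  -0.2498  0.1233]
(330, 168) -0.228 [ 0.5931 -0.228   0.1449]
(330, 168) -0.2388 [ 0.5948 -0.2388  0.1369]
(330, 168) -0.2498 [ 0.5965 -0.2498  0.1288]
(297, 166) -0.228 [ 0.6545 -0.228   0.1395]
(297, 166) -0.2388 [ 0.6572 -0.2388  0.1314]
(297, 166) -0.2498 [ 0.6599 -0.2498  0.1232]
(303, 166) -0.228 [ 0.6432 -0.228   0.1413]
(303, 166) -0.2388 [ 0.6457 -0.2388  0.1332]
(303, 166) -0.2498 [ 0.6483 -0.2498  0.1251]
(312, 134) -0.228 [ 0.6269 -0.228   0.2107]
(312, 134) -0.2388 [ 0.6292 -0.2388  0.2039]
(312, 134) -0.2498 [ 0.6314 -0.2498  0.1969]
```

Request:
step_arm(
  commands=[
    {"delta_pos": [0, 0.0005, 0], "angular": [0, 0, 0], "gripper": 0.062},
    {"delta_pos": [0, 0.0005, 0.004], "angular": [0, 0, 0], "gripper": 0.062},
    {"delta_pos": [0, 0.0005, 0.008], "angular": [0, 0, 0], "gripper": 0.062},
    {"delta_pos": [0, 0.0005, 0.012], "angular": [0, 0, 0], "gripper": 0.062},
    {"delta_pos": [0, 0.0005, 0.015], "angular": [0, 0, 0], "gripper": 0.062},
    {"delta_pos": [0, 0.0005, 0.015], "angular": [0, 0, 0], "gripper": 0.054},
    {"delta_pos": [0, 0.0005, 0.015], "angular": [0, 0, 0], "gripper": 0.05},
  ],
)

```text
time_s: 5.5
eef_pos: [0.6275, -0.2387, 0.0847]
orientation: [-0.0, 0.7, 0.715, 0.001]
force: [0.9, -0.3, 0.6]
width: 0.05
```

Run:
```python
from h import *
plan([.6278,-.239,.085],.02)
im=grab_frame('wrist');cv2.imwrite('pics/i_wrist.png',im[:,:,::-1])
im=grab_frame('side');cv2.imwrite('pics/i_side.png',im[:,:,::-1])
crop('pics/i_side.png','pics/i_s2.png',270,110,370,210,7)
```

```text
dpos [-0.00034  0.00033 -0.0003 ] ang [ 0.0007 -0.0011  0.001 ] t 5.5 pos [ 0.6275 -0.2387  0.0847] F [ 0.94 -0.35  0.56] w 0.05
```

View pics/i_wrist.png

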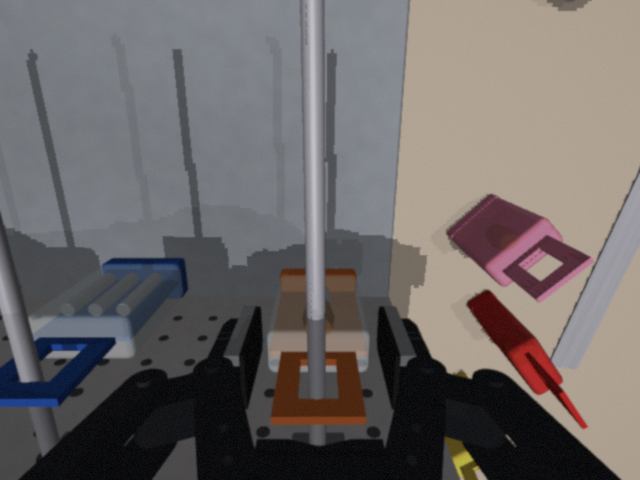

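View pics/i_s2.png

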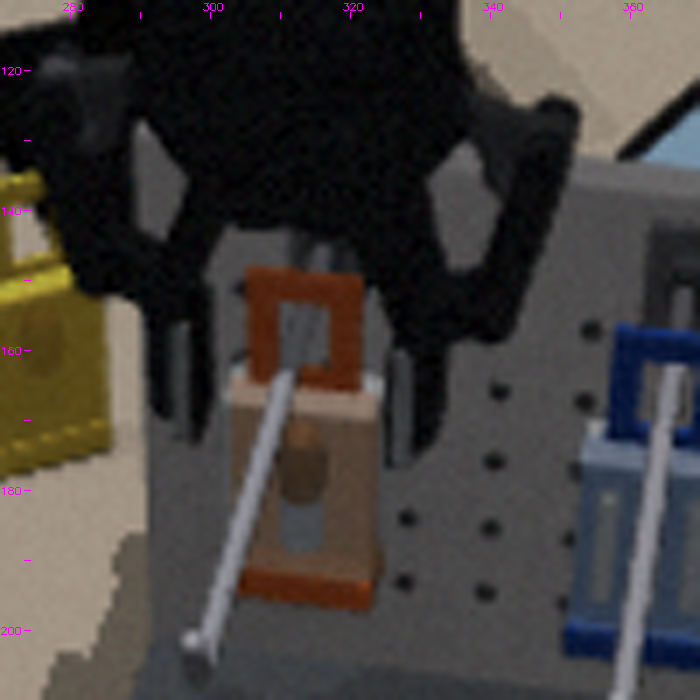

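Request:
step_arm(
  commands=[
    {"delta_pos": [0, 0, 0], "angular": [0, 0, 0], "gripper": 0.046},
    {"delta_pos": [0, 0, 0], "angular": [0, 0, 0], "gripper": 0.043},
    {"delta_pos": [0, 0, 0], "angular": [0, 0, 0], "gripper": 0.041},
    {"delta_pos": [0, 0, 0], "angular": [0, 0, 0], "gripper": 0.038},
    {"delta_pos": [0, 0, 0], "angular": [0, 0, 0], "gripper": 0.035},
    {"delta_pos": [0, 0, 0], "angular": [0, 0, 0], "gripper": 0.035},
  ],
  force=25,
)

```text
time_s: 6.2
eef_pos: [0.6276, -0.2388, 0.085]
orientation: [0.0, 0.7, 0.715, 0.001]
force: [-0.5, -0.4, 0.7]
width: 0.041
```

Run:
```python
from h import *
plan([.6278,-.239,.085],.02)
im=grab_frame('wrist');cv2.imwrite('pics/j_wrist.png',im[:,:,::-1])
im=grab_frame('side');cv2.imwrite('pics/j_side.png',im[:,:,::-1])
crop('pics/j_side.png','pics/j_s2.png',270,110,370,210,7)
```

```text
dpos [-2.5e-04  2.0e-04 -4.0e-05] ang [ 0.0012 -0.0009  0.001 ] t 6.2 pos [ 0.6276 -0.2388  0.085 ] F [-0.46 -0.37  0.72] w 0.041
```

View pics/j_wrist.png

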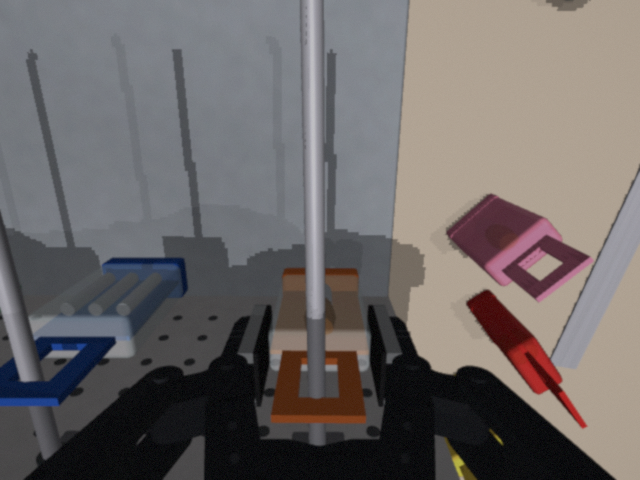

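View pics/j_s2.png

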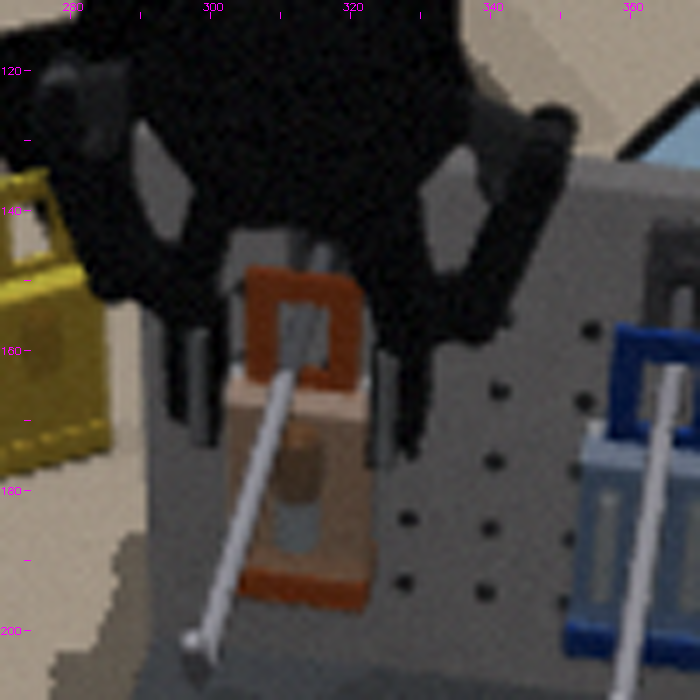

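Request:
step_arm(
  commands=[
    {"delta_pos": [0, 0.0007, -0.002], "angular": [0, 0, 0], "gripper": 0.035},
    {"delta_pos": [0, 0.0007, -0.004], "angular": [0, 0, 0], "gripper": 0.035},
    {"delta_pos": [0, 0.0007, -0.006], "angular": [0, 0, 0], "gripper": 0.035},
    {"delta_pos": [0, 0.0007, -0.007], "angular": [0, 0, 0], "gripper": 0.035},
  ],
)

```text
time_s: 6.7
eef_pos: [0.6282, -0.2387, 0.092]
orientation: [-0.0, 0.7, 0.714, 0.001]
force: [0.4, 0.3, -1.7]
width: 0.0412
```

Request:
step_arm(
  commands=[
    {"delta_pos": [0, 0, 0], "angular": [0, 0, 0], "gripper": 0.035},
  ],
)

```text
time_s: 6.8
eef_pos: [0.6282, -0.2387, 0.092]
orientation: [0.0, 0.7, 0.714, 0.001]
force: [0.7, -0.4, -1.6]
width: 0.0413
```

Request:
step_arm(
  commands=[
    {"delta_pos": [0, 0, 0], "angular": [0, 0, 0], "gripper": 0.035},
  ],
)

```text
time_s: 6.9
eef_pos: [0.6281, -0.2387, 0.0918]
orientation: [-0.0, 0.7, 0.715, 0.001]
force: [0.3, 0.1, -1.2]
width: 0.0415
```

Run:
```python
from h import *
plan([.6278,-.239,.092],.02)
im=grab_frame('wrist');cv2.imwrite('pics/k_wrist.png',im[:,:,::-1])
im=grab_frame('side');cv2.imwrite('pics/k_side.png',im[:,:,::-1])
crop('pics/k_side.png','pics/k_s2.png',270,110,370,210,7)
plan([.6278,-.239,.092],.02)
```

```text
dpos [-0.0003  -0.00035 -0.00016] ang [ 0.0009 -0.001   0.0011] t 6.9 pos [ 0.6281 -0.2387  0.0918] F [ 0.3   0.13 -1.25] w 0.0415
dpos [-0.00026 -0.00032 -0.00022] ang [ 0.0008 -0.001   0.0009] t 7.0 pos [ 0.6281 -0.2387  0.0918] F [ 0.09 -0.04 -1.37] w 0.0412
```

View pics/k_s2.png

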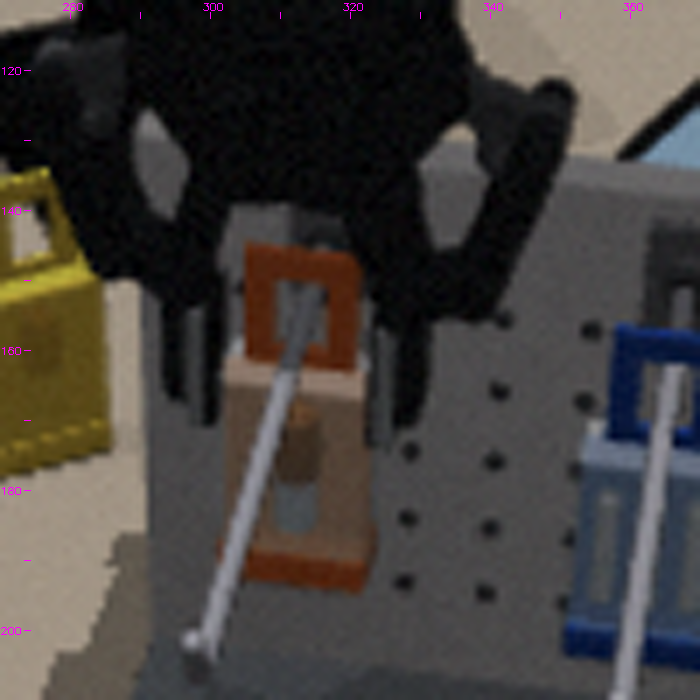

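View pics/k_wrist.png

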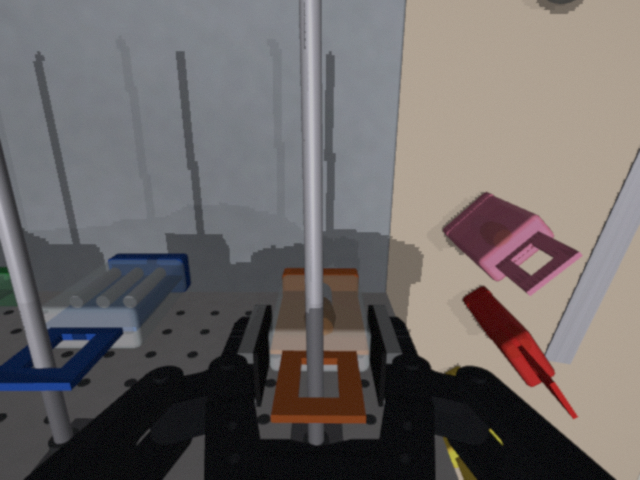

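Request:
step_arm(
  commands=[
    {"delta_pos": [0.006, -0.001, 0], "angular": [0, 0, 0], "gripper": 0.035},
    {"delta_pos": [0.014, -0.001, 0.0005], "angular": [0, 0, 0], "gripper": 0.035},
    {"delta_pos": [0.023, -0.0012, 0.001], "angular": [0, 0, 0], "gripper": 0.035},
    {"delta_pos": [0.032, -0.0013, 0.0012], "angular": [0, 0, 0], "gripper": 0.035},
    {"delta_pos": [0.041, -0.0013, 0.0015], "angular": [0, 0, 0], "gripper": 0.035},
    {"delta_pos": [0.05, -0.0014, 0.0018], "angular": [0, 0, 0], "gripper": 0.035},
    {"delta_pos": [0.059, -0.0015, 0.0021], "angular": [0, 0, 0], "gripper": 0.035},
    {"delta_pos": [0.065, -0.0015, 0.0024], "angular": [0, 0, 0], "gripper": 0.035},
  ],
)

```text
time_s: 7.8
eef_pos: [0.6254, -0.1725, 0.0896]
orientation: [-0.0, 0.699, 0.715, 0.001]
force: [-0.1, -0.1, -1.3]
width: 0.0415
```

Run:
```python
from h import *
import pickle
plan([.6278,-.239,.092],.02)
C=cam('wrist');im=grab_frame('wrist');cv2.imwrite('pics/l_wrist.png',im[:,:,::-1]);pickle.dump(C,open('c3.pkl','wb'))
im=grab_frame('side');cv2.imwrite('pics/l_side.png',im[:,:,::-1])
crop('pics/l_side.png','pics/l_s2.png',260,110,360,230,5)
```

```text
dpos [-0.06653  0.00094 -0.00252] ang [ 0.0011 -0.0012  0.0019] t 7.8 pos [ 0.6254 -0.1725  0.0896] F [-0.1  -0.08 -1.34] w 0.0415
```

View pics/l_s2.png

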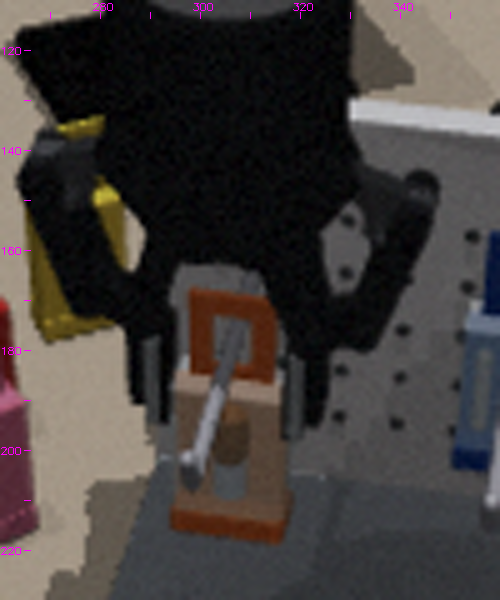

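View pics/l_wrist.png

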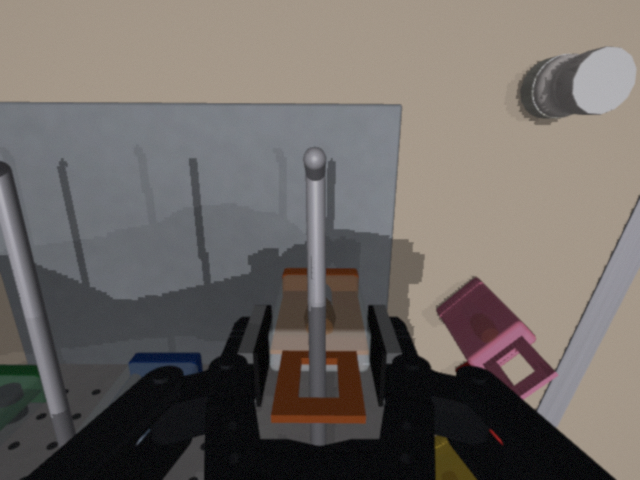

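Request:
step_arm(
  commands=[
    {"delta_pos": [0.008, -0.0004, 0.0003], "angular": [0, 0, 0], "gripper": 0.035},
    {"delta_pos": [0.017, -0.0006, 0.0006], "angular": [0, 0, 0], "gripper": 0.035},
    {"delta_pos": [0.026, -0.0008, 0.0009], "angular": [0, 0, 0], "gripper": 0.035},
    {"delta_pos": [0.035, -0.001, 0.0012], "angular": [0, 0, 0], "gripper": 0.035},
    {"delta_pos": [0.044, -0.0011, 0.0016], "angular": [0, 0, 0], "gripper": 0.035},
    {"delta_pos": [0.05, -0.0011, 0.0018], "angular": [0, 0, 0], "gripper": 0.035},
    {"delta_pos": [0.055, -0.0011, 0.002], "angular": [0, 0, 0], "gripper": 0.035},
    {"delta_pos": [0.055, -0.0011, 0.002], "angular": [0, 0, 0], "gripper": 0.035},
  ],
)

```text
time_s: 8.7
eef_pos: [0.6231, -0.1178, 0.0876]
orientation: [-0.0, 0.699, 0.715, 0.001]
force: [-0.8, -0.6, -0.8]
width: 0.0416
```

Run:
```python
from h import *
import pickle
plan([.6278,-.239,.092],.02)
C=cam('wrist');im=grab_frame('wrist');cv2.imwrite('pics/m_wrist.png',im[:,:,::-1]);pickle.dump(C,open('c3.pkl','wb'))
im=grab_frame('side');cv2.imwrite('pics/m_side.png',im[:,:,::-1])
crop('pics/m_side.png','pics/m_s2.png',260,140,360,240,7)
crop('pics/m_wrist.png','pics/m_w2.png',230,220,410,460,3)
```

```text
dpos [-0.12125  0.00197 -0.00453] ang [ 0.0011 -0.0012  0.0021] t 8.7 pos [ 0.6231 -0.1178  0.0876] F [-0.79 -0.59 -0.82] w 0.0416
```

View pics/m_s2.png

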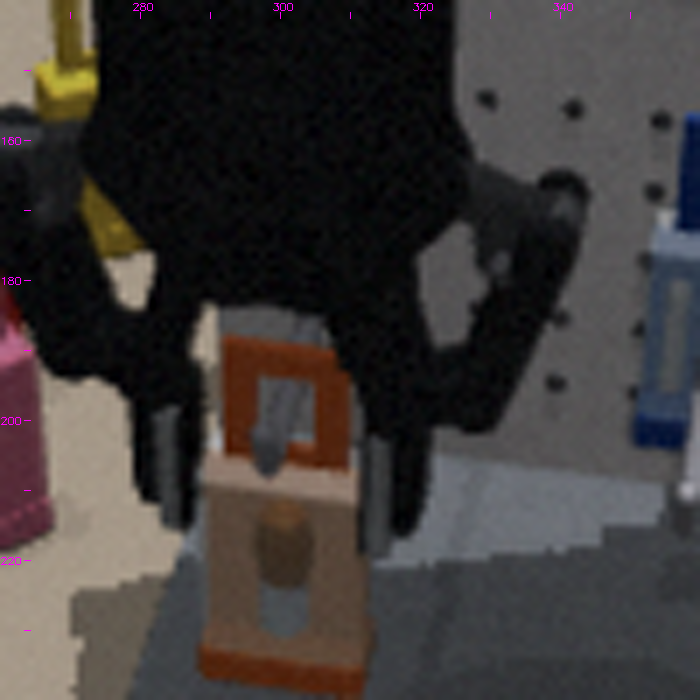

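View pics/m_w2.png

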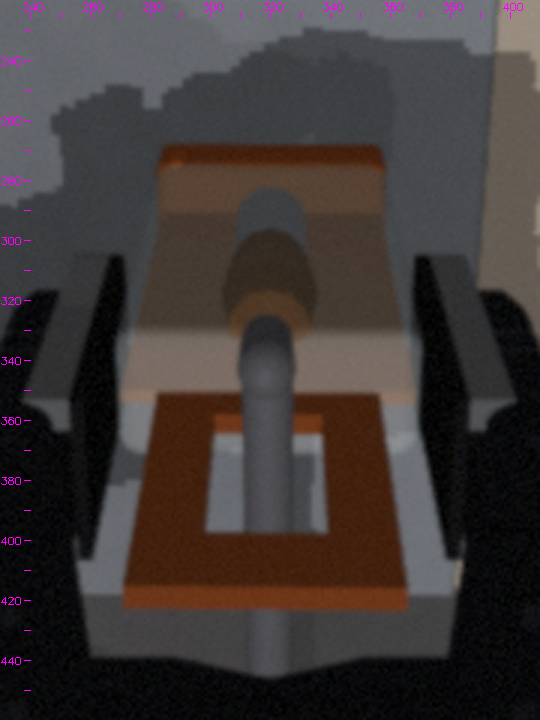

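Request:
step_arm(
  commands=[
    {"delta_pos": [0.004, 0, -0.001], "angular": [0, 0, 0], "gripper": 0.035},
    {"delta_pos": [0.008, 0, -0.002], "angular": [0, 0, 0], "gripper": 0.035},
    {"delta_pos": [0.01, 0, -0.003], "angular": [0, 0, 0], "gripper": 0.035},
    {"delta_pos": [0.01, 0, -0.0035], "angular": [0, 0, 0], "gripper": 0.035},
    {"delta_pos": [0.01, 0, -0.0035], "angular": [0, 0, 0], "gripper": 0.035},
  ],
)

```text
time_s: 9.3
eef_pos: [0.6229, -0.1088, 0.0912]
orientation: [0.0, 0.7, 0.715, 0.001]
force: [-0.1, 0.1, -0.5]
width: 0.0413
```

Request:
step_arm(
  commands=[
    {"delta_pos": [0, 0, 0], "angular": [0, 0, 0], "gripper": 0.035},
  ],
)

```text
time_s: 9.4
eef_pos: [0.6229, -0.109, 0.0911]
orientation: [0.0, 0.7, 0.714, 0.001]
force: [0.6, 0.2, -1.7]
width: 0.0414
```

Run:
```python
from h import *
plan([.6278,-.239,.092],.02)
im=grab_frame('side');cv2.imwrite('pics/n_side.png',im[:,:,::-1])
crop('pics/n_side.png','pics/n_s2.png',270,170,330,240,10)
im=grab_frame('wrist');cv2.imwrite('pics/n_wrist.png',im[:,:,::-1])
crop('pics/n_wrist.png','pics/n_w2.png',230,220,410,460,3)
print(sense()['force'])
```

```text
dpos [-0.13004  0.00223 -0.001  ] ang [ 0.001  -0.0008  0.0008] t 9.4 pos [ 0.6229 -0.109   0.0911] F [ 0.62  0.25 -1.75] w 0.0414
[ 0.43349882 -0.10641329 -1.27498182]
```

View pics/n_s2.png

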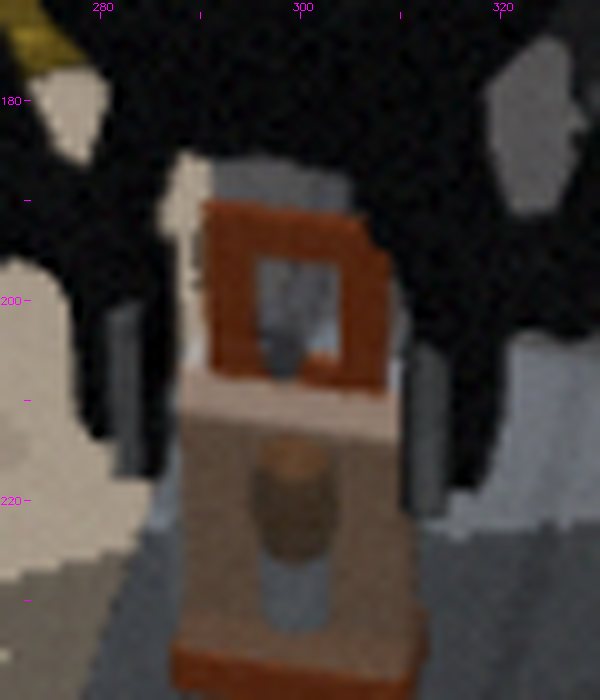

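View pics/n_w2.png

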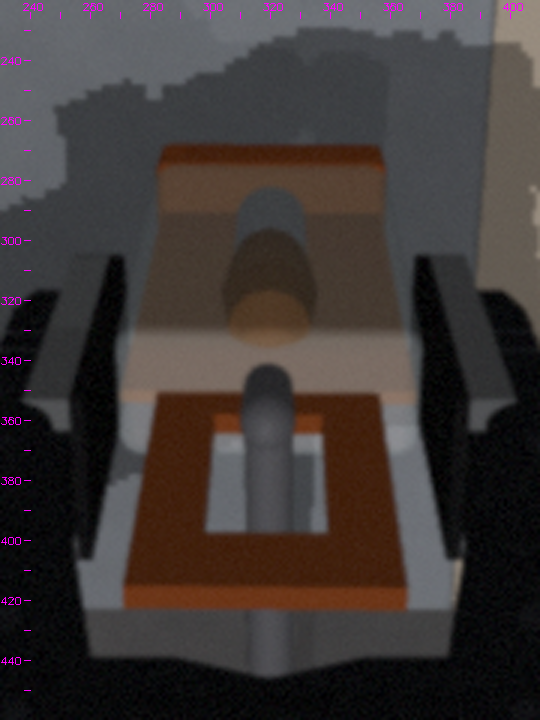

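Request:
step_arm(
  commands=[
    {"delta_pos": [0, 0, -0.0005], "angular": [0, 0, 0], "gripper": 0.035},
    {"delta_pos": [0, 0, -0.001], "angular": [0, 0, 0], "gripper": 0.035},
  ],
)

```text
time_s: 9.7
eef_pos: [0.6228, -0.1089, 0.0921]
orientation: [-0.0, 0.7, 0.714, 0.001]
force: [-0.1, -1.2, -0.7]
width: 0.0412
```

Request:
step_arm(
  commands=[
    {"delta_pos": [0, 0, -0.0003], "angular": [0, 0, 0], "gripper": 0.035},
    {"delta_pos": [0, 0, -0.0006], "angular": [0, 0, 0], "gripper": 0.035},
  ],
)

```text
time_s: 9.9
eef_pos: [0.6229, -0.1088, 0.0927]
orientation: [0.0, 0.7, 0.714, 0.001]
force: [-0.9, 0.4, -0.5]
width: 0.0413
```

Request:
step_arm(
  commands=[
    {"delta_pos": [0, 0, -0.0003], "angular": [0, 0, 0], "gripper": 0.035},
    {"delta_pos": [0, 0, -0.0005], "angular": [0, 0, 0], "gripper": 0.035},
  ],
)

```text
time_s: 10.1
eef_pos: [0.6229, -0.1088, 0.0932]
orientation: [0.0, 0.7, 0.714, 0.001]
force: [0.1, -0.2, -1.2]
width: 0.0415
```

Request:
step_arm(
  commands=[
    {"delta_pos": [0, 0, -0.0002], "angular": [0, 0, 0], "gripper": 0.035},
    {"delta_pos": [0, 0, -0.0004], "angular": [0, 0, 0], "gripper": 0.035},
  ],
)

```text
time_s: 10.3
eef_pos: [0.6229, -0.1088, 0.0936]
orientation: [0.0, 0.7, 0.714, 0.001]
force: [0.2, -0.1, -0.8]
width: 0.0414
```

Request:
step_arm(
  commands=[
    {"delta_pos": [0, 0, -0.0003], "angular": [0, 0, 0], "gripper": 0.035},
    {"delta_pos": [0, 0, -0.0003], "angular": [0, 0, 0], "gripper": 0.035},
  ],
)

```text
time_s: 10.5
eef_pos: [0.6229, -0.1088, 0.0939]
orientation: [0.0, 0.7, 0.714, 0.001]
force: [-0.0, 1.0, -0.9]
width: 0.0416
```

Request:
step_arm(
  commands=[
    {"delta_pos": [0, 0, -0.0003], "angular": [0, 0, 0], "gripper": 0.035},
    {"delta_pos": [0, 0, -0.0003], "angular": [0, 0, 0], "gripper": 0.035},
  ],
)

```text
time_s: 10.7
eef_pos: [0.6229, -0.1088, 0.0942]
orientation: [0.0, 0.7, 0.714, 0.001]
force: [-0.7, -0.6, -1.0]
width: 0.0412
```

Request:
step_arm(
  commands=[
    {"delta_pos": [0, 0, -0.0002], "angular": [0, 0, 0], "gripper": 0.035},
    {"delta_pos": [0, 0, -0.0002], "angular": [0, 0, 0], "gripper": 0.035},
  ],
)

```text
time_s: 10.9
eef_pos: [0.6229, -0.1088, 0.0944]
orientation: [-0.0, 0.7, 0.715, 0.001]
force: [-0.8, 0.4, -0.7]
width: 0.0414
```

Run:
```python
from h import *
print(sense()['force'])
im=grab_frame('side');cv2.imwrite('pics/o_side.png',im[:,:,::-1])
crop('pics/o_side.png','pics/o_s2.png',270,170,330,240,10)
im=grab_frame('wrist');cv2.imwrite('pics/o_wrist.png',im[:,:,::-1])
crop('pics/o_wrist.png','pics/o_w2.png',230,220,410,460,3)
print(sense()['force'])
```

```text
[-0.756289    0.3859107  -0.70032059]
[ 0.71346702 -0.67827243 -1.05229823]
```

View pics/o_s2.png

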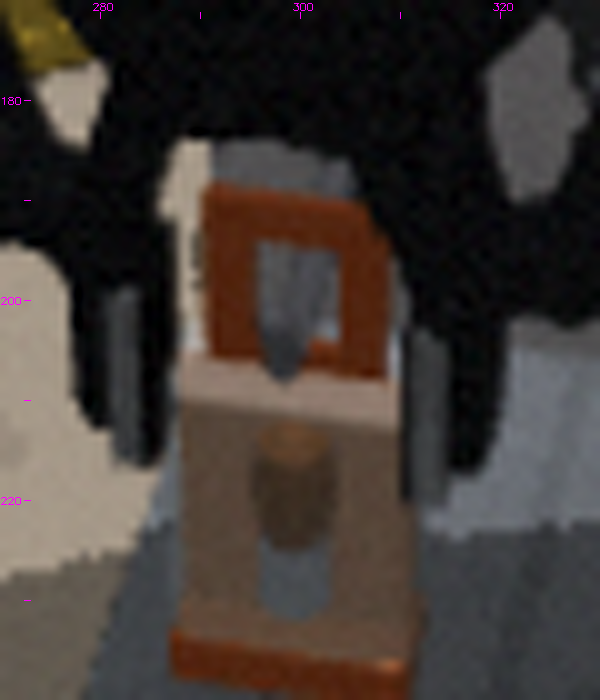

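View pics/o_w2.png

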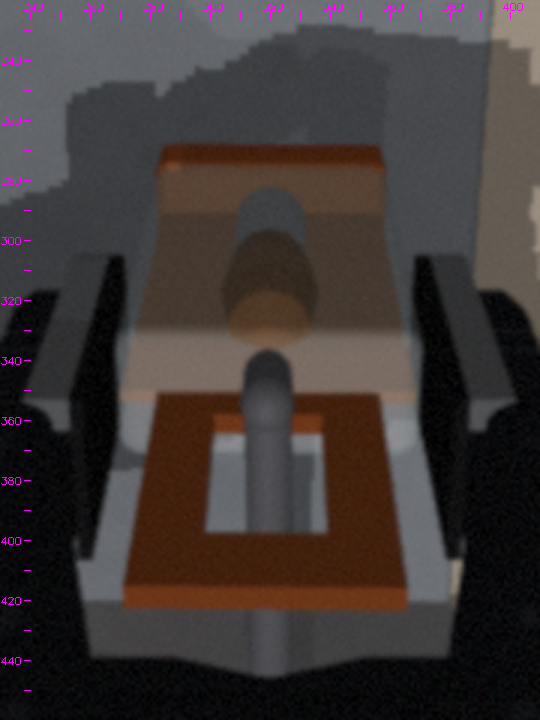

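Request:
step_arm(
  commands=[
    {"delta_pos": [0, 0, -0.0002], "angular": [0, 0, 0], "gripper": 0.035},
    {"delta_pos": [0, 0, -0.0002], "angular": [0, 0, 0], "gripper": 0.035},
  ],
)

```text
time_s: 11.2
eef_pos: [0.6229, -0.1088, 0.0946]
orientation: [0.0, 0.7, 0.715, 0.001]
force: [0.0, -0.7, -1.2]
width: 0.0417
```

Request:
step_arm(
  commands=[
    {"delta_pos": [0, 0, -0.0002], "angular": [0, 0, 0], "gripper": 0.035},
    {"delta_pos": [0, 0, -0.0002], "angular": [0, 0, 0], "gripper": 0.035},
  ],
)

```text
time_s: 11.4
eef_pos: [0.6229, -0.1088, 0.0948]
orientation: [-0.0, 0.7, 0.714, 0.001]
force: [0.2, -0.5, -1.3]
width: 0.0412
```

Request:
step_arm(
  commands=[
    {"delta_pos": [0, 0, -0.0002], "angular": [0, 0, 0], "gripper": 0.035},
    {"delta_pos": [0, 0, -0.0002], "angular": [0, 0, 0], "gripper": 0.035},
  ],
)

```text
time_s: 11.6
eef_pos: [0.6229, -0.1088, 0.095]
orientation: [-0.0, 0.7, 0.715, 0.001]
force: [-0.3, 0.2, -2.5]
width: 0.0413
```

Request:
step_arm(
  commands=[
    {"delta_pos": [0, 0, 0], "angular": [0, 0, 0], "gripper": 0.035},
  ],
)

```text
time_s: 11.7
eef_pos: [0.6229, -0.1088, 0.095]
orientation: [-0.0, 0.7, 0.715, 0.001]
force: [0.3, 0.5, 0.3]
width: 0.0415
```

Request:
step_arm(
  commands=[
    {"delta_pos": [0, 0, 0], "angular": [0, 0, 0], "gripper": 0.035},
  ],
)

```text
time_s: 11.8
eef_pos: [0.6228, -0.1088, 0.095]
orientation: [-0.0, 0.7, 0.714, 0.001]
force: [0.8, -0.5, -0.8]
width: 0.0411
```

Request:
step_arm(
  commands=[
    {"delta_pos": [0, 0, 0], "angular": [0, 0, 0], "gripper": 0.035},
  ],
)

```text
time_s: 11.9
eef_pos: [0.6229, -0.1088, 0.095]
orientation: [-0.0, 0.7, 0.715, 0.001]
force: [0.4, -0.0, -0.7]
width: 0.0411
```

Request:
step_arm(
  commands=[
    {"delta_pos": [0, 0, -0.0002], "angular": [0, 0, 0], "gripper": 0.035},
  ],
)

```text
time_s: 12.0
eef_pos: [0.6228, -0.1088, 0.0951]
orientation: [-0.0, 0.7, 0.715, 0.001]
force: [-0.3, 0.7, -1.4]
width: 0.0415
```

Request:
step_arm(
  commands=[
    {"delta_pos": [0, 0, 0], "angular": [0, 0, 0], "gripper": 0.035},
  ],
)

```text
time_s: 12.1
eef_pos: [0.6228, -0.1088, 0.0952]
orientation: [-0.0, 0.7, 0.715, 0.001]
force: [0.4, -0.3, 0.0]
width: 0.041
```

Request:
step_arm(
  commands=[
    {"delta_pos": [0, 0, -0.0002], "angular": [0, 0, 0], "gripper": 0.035},
  ],
)

```text
time_s: 12.2
eef_pos: [0.6228, -0.1088, 0.0953]
orientation: [-0.0, 0.7, 0.714, 0.001]
force: [0.5, 0.6, -1.0]
width: 0.0417
```

Request:
step_arm(
  commands=[
    {"delta_pos": [0, 0, 0], "angular": [0, 0, 0], "gripper": 0.035},
  ],
)

```text
time_s: 12.3
eef_pos: [0.6229, -0.1088, 0.0954]
orientation: [0.0, 0.7, 0.715, 0.001]
force: [-1.0, 0.0, -0.4]
width: 0.041
```

Request:
step_arm(
  commands=[
    {"delta_pos": [0, 0, -0.0002], "angular": [0, 0, 0], "gripper": 0.035},
  ],
)

```text
time_s: 12.4
eef_pos: [0.6228, -0.1088, 0.0956]
orientation: [-0.0, 0.7, 0.715, 0.001]
force: [0.3, 0.0, -0.0]
width: 0.0416
```

Request:
step_arm(
  commands=[
    {"delta_pos": [0, 0, 0], "angular": [0, 0, 0], "gripper": 0.035},
  ],
)

```text
time_s: 12.5
eef_pos: [0.6229, -0.1088, 0.0956]
orientation: [-0.0, 0.7, 0.714, 0.001]
force: [0.3, 0.4, -0.4]
width: 0.0413
```

Request:
step_arm(
  commands=[
    {"delta_pos": [0, 0, -0.0002], "angular": [0, 0, 0], "gripper": 0.035},
  ],
)

```text
time_s: 12.6
eef_pos: [0.6228, -0.1088, 0.0958]
orientation: [-0.0, 0.7, 0.715, 0.001]
force: [-1.2, -0.7, -0.9]
width: 0.041
```

Request:
step_arm(
  commands=[
    {"delta_pos": [0, 0, 0], "angular": [0, 0, 0], "gripper": 0.035},
  ],
)

```text
time_s: 12.7
eef_pos: [0.6228, -0.1088, 0.0958]
orientation: [-0.0, 0.7, 0.714, 0.001]
force: [-0.2, 0.8, -1.3]
width: 0.0413
```

Run:
```python
from h import *
print(sense()['force'])
im=grab_frame('side');cv2.imwrite('pics/p_side.png',im[:,:,::-1])
crop('pics/p_side.png','pics/p_s2.png',270,170,330,240,10)
print(sense()['force'])
```

```text
[-0.23242799  0.82867441 -1.32618674]
[ 0.75447448 -0.46717328 -1.05832977]
```

View pics/p_s2.png

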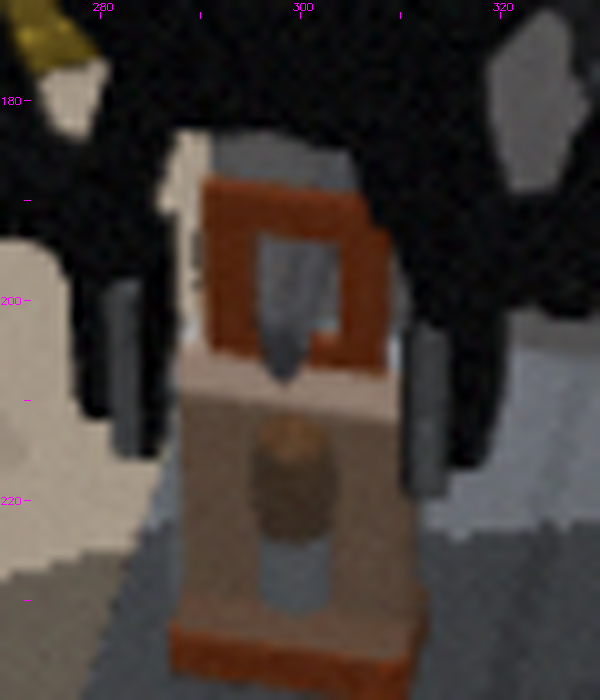

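Request:
step_arm(
  commands=[
    {"delta_pos": [0, 0, -0.0002], "angular": [0, 0, 0], "gripper": 0.035},
  ],
)

```text
time_s: 12.85
eef_pos: [0.6228, -0.1088, 0.096]
orientation: [-0.0, 0.7, 0.715, 0.001]
force: [0.1, 1.2, -1.5]
width: 0.0415
```

Request:
step_arm(
  commands=[
    {"delta_pos": [0, 0, 0], "angular": [0, 0, 0], "gripper": 0.035},
  ],
)

```text
time_s: 12.95
eef_pos: [0.6229, -0.1088, 0.096]
orientation: [-0.0, 0.7, 0.715, 0.001]
force: [0.2, 0.3, -1.9]
width: 0.0416
```

Request:
step_arm(
  commands=[
    {"delta_pos": [0, 0, -0.0002], "angular": [0, 0, 0], "gripper": 0.035},
  ],
)

```text
time_s: 13.05
eef_pos: [0.6228, -0.1088, 0.0962]
orientation: [-0.0, 0.7, 0.714, 0.001]
force: [-1.1, 0.3, -0.5]
width: 0.0413
```

Request:
step_arm(
  commands=[
    {"delta_pos": [0, 0, 0], "angular": [0, 0, 0], "gripper": 0.035},
  ],
)

```text
time_s: 13.15
eef_pos: [0.6228, -0.1088, 0.0962]
orientation: [-0.0, 0.7, 0.714, 0.001]
force: [0.2, 0.3, -1.3]
width: 0.0414
```

Request:
step_arm(
  commands=[
    {"delta_pos": [0, 0, -0.0002], "angular": [0, 0, 0], "gripper": 0.035},
  ],
)

```text
time_s: 13.25
eef_pos: [0.6228, -0.1088, 0.0963]
orientation: [-0.0, 0.7, 0.715, 0.001]
force: [-0.5, -0.6, -1.6]
width: 0.0413
```

Request:
step_arm(
  commands=[
    {"delta_pos": [0, 0, 0], "angular": [0, 0, 0], "gripper": 0.035},
  ],
)

```text
time_s: 13.35
eef_pos: [0.6228, -0.1088, 0.0964]
orientation: [-0.0, 0.7, 0.715, 0.001]
force: [0.4, 0.0, -0.6]
width: 0.0413
```

Request:
step_arm(
  commands=[
    {"delta_pos": [0, 0, -0.0002], "angular": [0, 0, 0], "gripper": 0.035},
  ],
)

```text
time_s: 13.45
eef_pos: [0.6228, -0.1088, 0.0965]
orientation: [-0.0, 0.7, 0.714, 0.001]
force: [1.0, -0.1, -1.9]
width: 0.0413
```

Request:
step_arm(
  commands=[
    {"delta_pos": [0, 0, 0], "angular": [0, 0, 0], "gripper": 0.035},
  ],
)

```text
time_s: 13.55
eef_pos: [0.6228, -0.1088, 0.0966]
orientation: [-0.0, 0.7, 0.715, 0.001]
force: [0.7, -0.2, -0.5]
width: 0.0411
```

Request:
step_arm(
  commands=[
    {"delta_pos": [0, 0, -0.0002], "angular": [0, 0, 0], "gripper": 0.035},
  ],
)

```text
time_s: 13.65
eef_pos: [0.6228, -0.1088, 0.0967]
orientation: [-0.0, 0.7, 0.715, 0.001]
force: [0.3, 0.4, -1.3]
width: 0.0415
```

Request:
step_arm(
  commands=[
    {"delta_pos": [0, 0, 0], "angular": [0, 0, 0], "gripper": 0.035},
  ],
)

```text
time_s: 13.75
eef_pos: [0.6228, -0.1088, 0.0968]
orientation: [-0.0, 0.7, 0.715, 0.001]
force: [-0.7, -0.5, -1.6]
width: 0.041
```

Request:
step_arm(
  commands=[
    {"delta_pos": [0, 0, -0.0002], "angular": [0, 0, 0], "gripper": 0.035},
  ],
)

```text
time_s: 13.85
eef_pos: [0.6228, -0.1088, 0.0969]
orientation: [-0.0, 0.7, 0.714, 0.001]
force: [-0.3, -0.1, -2.8]
width: 0.0412
```

Request:
step_arm(
  commands=[
    {"delta_pos": [0, 0, 0], "angular": [0, 0, 0], "gripper": 0.035},
  ],
)

```text
time_s: 13.95
eef_pos: [0.6229, -0.1088, 0.097]
orientation: [-0.0, 0.7, 0.715, 0.001]
force: [0.2, 1.0, -2.4]
width: 0.0415
```

Run:
```python
from h import *
print(sense()['force'])
im=grab_frame('side');cv2.imwrite('pics/q_side.png',im[:,:,::-1])
crop('pics/q_side.png','pics/q_s2.png',270,170,330,240,10)
im=grab_frame('wrist');cv2.imwrite('pics/q_wrist.png',im[:,:,::-1])
crop('pics/q_wrist.png','pics/q_w2.png',230,220,410,460,3)
print(sense()['force'])
```

```text
[ 0.2272917  1.0075223 -2.4271418]
[ 0.18877864  0.99966184 -1.9395681 ]
```

View pics/q_s2.png

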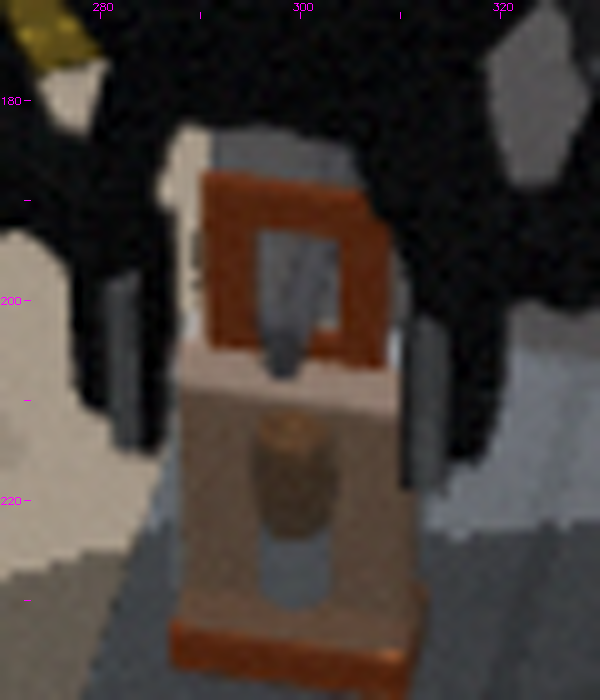

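View pics/q_w2.png

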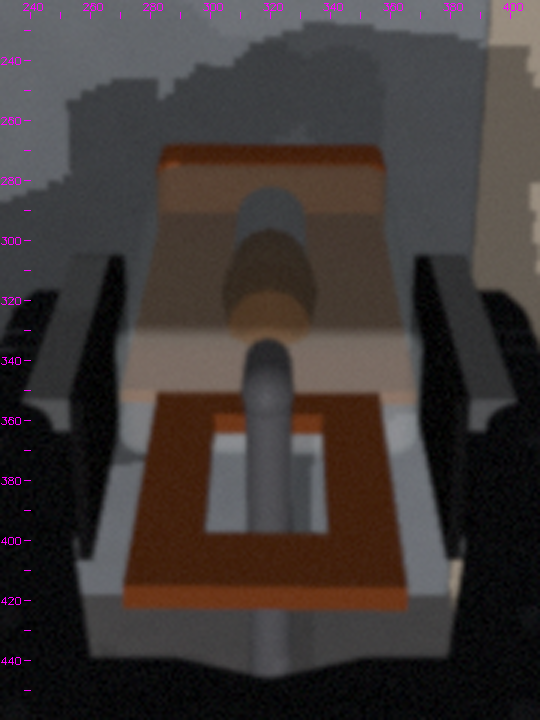

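Request:
step_arm(
  commands=[
    {"delta_pos": [0, 0, 0.0008], "angular": [0, 0, 0], "gripper": 0.035},
    {"delta_pos": [0.002, 0, 0.0009], "angular": [0, 0, 0], "gripper": 0.035},
    {"delta_pos": [0.004, 0, 0.001], "angular": [0, 0, 0], "gripper": 0.035},
    {"delta_pos": [0.0055, 0, 0.001], "angular": [0, 0, 0], "gripper": 0.035},
  ],
)

```text
time_s: 14.45
eef_pos: [0.6228, -0.103, 0.096]
orientation: [-0.0, 0.7, 0.715, 0.001]
force: [-0.5, -0.0, -0.7]
width: 0.0416
```

Request:
step_arm(
  commands=[
    {"delta_pos": [0, 0, 0], "angular": [0, 0, 0], "gripper": 0.035},
  ],
)

```text
time_s: 14.55
eef_pos: [0.6228, -0.1028, 0.096]
orientation: [-0.0, 0.699, 0.715, 0.001]
force: [-0.4, 0.1, -0.7]
width: 0.0413
```

Run:
```python
from h import *
plan([.6228,-.1088,.096],.02)
im=grab_frame('side');cv2.imwrite('pics/r_side.png',im[:,:,::-1])
crop('pics/r_side.png','pics/r_s2.png',270,170,330,240,10)
im=grab_frame('wrist');cv2.imwrite('pics/r_wrist.png',im[:,:,::-1])
crop('pics/r_wrist.png','pics/r_w2.png',230,220,410,460,3)
print(sense()['force'])
```

```text
dpos [-5.95e-03 -1.10e-04  2.00e-05] ang [ 0.001  -0.0012  0.0015] t 14.55 pos [ 0.6228 -0.1028  0.096 ] F [-0.37  0.05 -0.74] w 0.0413
[ 0.59422077  0.84816497 -1.98843087]
```

View pics/r_s2.png

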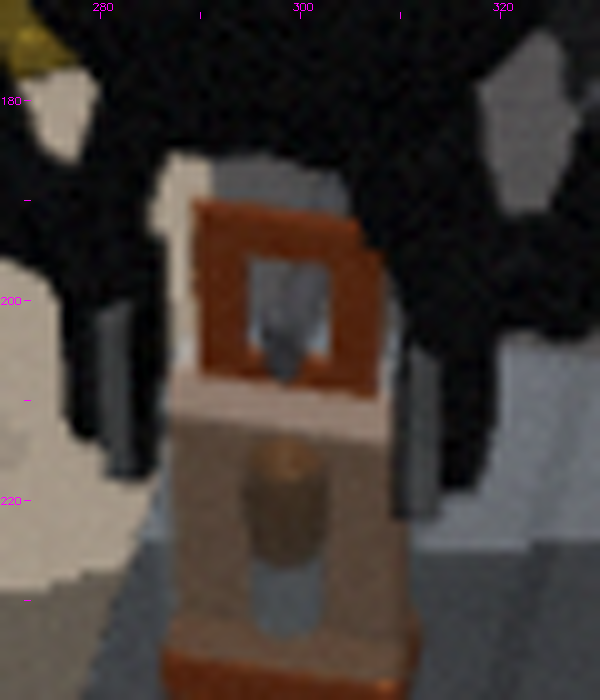

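View pics/r_w2.png

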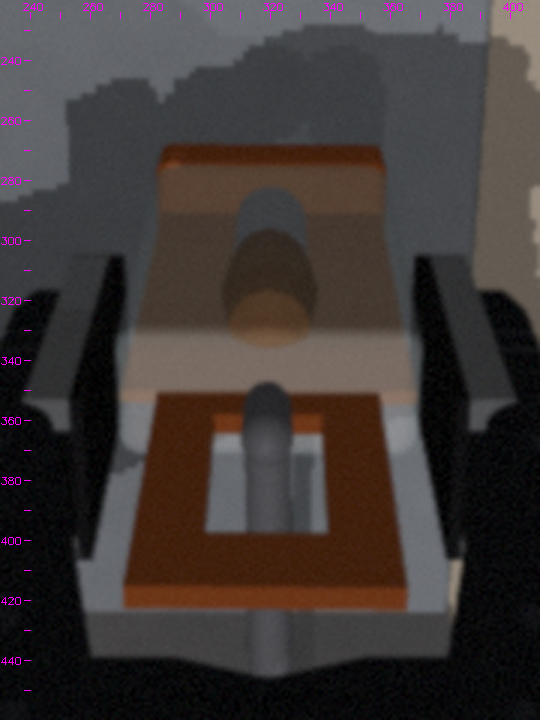

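Run:
```python
from h import *
for u,z in [((319,362),.168),((319,347),.168),((319,422),.18),((319,415),.18),((319,397.5),.172),((319,352),.1455),((319,357),.1505)]:print(u,z,ray('wrist',u,z).round(4))
print(proj('wrist',[.6228,-.0988,.168]),proj('wrist',[.6228,-.0958,.168]),proj('wrist',[.6228,-.1048,.154]))
```

```text
(319, 362) 0.168 [ 0.6233 -0.0958  0.168 ]
(319, 347) 0.168 [ 0.6232 -0.0899  0.168 ]
(319, 422) 0.18 [ 0.6236 -0.1093  0.18  ]
(319, 415) 0.18 [ 0.6235 -0.1065  0.18  ]
(319, 397.5) 0.172 [ 0.6235 -0.1068  0.172 ]
(319, 352) 0.1455 [ 0.6236 -0.1077  0.1455]
(319, 357) 0.1505 [ 0.6235 -0.1064  0.1505]
[[317.28257261 369.58770247]] [[317.45873479 362.08507284]] [[317.13776432 358.98683703]]
```

Request:
step_arm(
  commands=[
    {"delta_pos": [0.001, 0, 0], "angular": [0, 0, 0], "gripper": 0.035},
    {"delta_pos": [0.002, 0, 0.0001], "angular": [0, 0, 0], "gripper": 0.035},
    {"delta_pos": [0.003, 0, 0.0001], "angular": [0, 0, 0], "gripper": 0.035},
  ],
)

```text
time_s: 14.95
eef_pos: [0.6227, -0.1003, 0.0958]
orientation: [-0.0, 0.7, 0.714, 0.001]
force: [0.5, -0.3, -0.8]
width: 0.0418
```

Request:
step_arm(
  commands=[
    {"delta_pos": [0.0003, 0, 0], "angular": [0, 0, 0], "gripper": 0.035},
  ],
)

```text
time_s: 15.05
eef_pos: [0.6227, -0.0999, 0.0959]
orientation: [-0.0, 0.7, 0.715, 0.001]
force: [-0.1, 0.3, -0.9]
width: 0.0412
```

Request:
step_arm(
  commands=[
    {"delta_pos": [0.0003, 0, 0], "angular": [0, 0, 0], "gripper": 0.035},
  ],
)

```text
time_s: 15.15
eef_pos: [0.6227, -0.0997, 0.0959]
orientation: [-0.0, 0.7, 0.715, 0.001]
force: [-0.5, -0.9, -2.1]
width: 0.0413
```

Request:
step_arm(
  commands=[
    {"delta_pos": [0.0003, 0, 0], "angular": [0, 0, 0], "gripper": 0.035},
  ],
)

```text
time_s: 15.25
eef_pos: [0.6226, -0.0995, 0.0959]
orientation: [-0.0, 0.7, 0.714, 0.001]
force: [0.4, 0.3, -1.9]
width: 0.0415
```

Request:
step_arm(
  commands=[
    {"delta_pos": [0, 0, 0], "angular": [0, 0, 0], "gripper": 0.035},
  ],
)

```text
time_s: 15.35
eef_pos: [0.6227, -0.0994, 0.0959]
orientation: [-0.0, 0.7, 0.715, 0.001]
force: [-0.8, -0.7, -1.4]
width: 0.0412
```

Request:
step_arm(
  commands=[
    {"delta_pos": [0.0003, 0, 0], "angular": [0, 0, 0], "gripper": 0.035},
  ],
)

```text
time_s: 15.45
eef_pos: [0.6226, -0.0992, 0.0959]
orientation: [-0.0, 0.7, 0.714, 0.001]
force: [1.2, -1.3, -1.8]
width: 0.0413
```

Request:
step_arm(
  commands=[
    {"delta_pos": [0.0003, 0, 0], "angular": [0, 0, 0], "gripper": 0.035},
  ],
)

```text
time_s: 15.55
eef_pos: [0.6226, -0.0988, 0.0959]
orientation: [-0.0, 0.7, 0.714, 0.001]
force: [0.7, -0.4, -1.7]
width: 0.0417
```

Request:
step_arm(
  commands=[
    {"delta_pos": [0, 0, 0.0002], "angular": [0, 0, 0], "gripper": 0.035},
  ],
)

```text
time_s: 15.65
eef_pos: [0.6227, -0.0987, 0.0957]
orientation: [-0.0, 0.7, 0.715, 0.001]
force: [-0.0, 0.3, -2.1]
width: 0.0411
```

Request:
step_arm(
  commands=[
    {"delta_pos": [0, 0, 0], "angular": [0, 0, 0], "gripper": 0.035},
  ],
)

```text
time_s: 15.75
eef_pos: [0.6226, -0.0988, 0.0957]
orientation: [-0.0, 0.7, 0.715, 0.001]
force: [-0.5, -0.5, -2.1]
width: 0.0412
```

Request:
step_arm(
  commands=[
    {"delta_pos": [0, 0, 0], "angular": [0, 0, 0], "gripper": 0.035},
  ],
)

```text
time_s: 15.85
eef_pos: [0.6227, -0.0988, 0.0957]
orientation: [-0.0, 0.7, 0.715, 0.001]
force: [-0.3, 0.4, -1.5]
width: 0.0417
```

Request:
step_arm(
  commands=[
    {"delta_pos": [0, 0, 0], "angular": [0, 0, 0], "gripper": 0.035},
  ],
)

```text
time_s: 15.95
eef_pos: [0.6226, -0.0988, 0.0957]
orientation: [-0.0, 0.7, 0.715, 0.001]
force: [-0.1, 0.1, -1.7]
width: 0.0416
```

Run:
```python
from h import *
plan([.6228,-.1088,.096],.02)
im=grab_frame('side');cv2.imwrite('pics/s_side.png',im[:,:,::-1])
crop('pics/s_side.png','pics/s_s2.png',270,170,330,240,10)
print(sense()['force'])
im=grab_frame('wrist');cv2.imwrite('pics/s_wrist.png',im[:,:,::-1])
crop('pics/s_wrist.png','pics/s_w2.png',230,220,410,460,3)
print(sense()['force'])
```

```text
dpos [-1.005e-02 -6.000e-05 -3.400e-04] ang [ 0.001  -0.001   0.0011] t 15.95 pos [ 0.6226 -0.0988  0.0957] F [-0.06  0.07 -1.7 ] w 0.0416
[ 0.07053085 -0.1894994  -1.20392336]
[ 0.42760855 -0.90788879 -1.34439461]
```

View pics/s_s2.png

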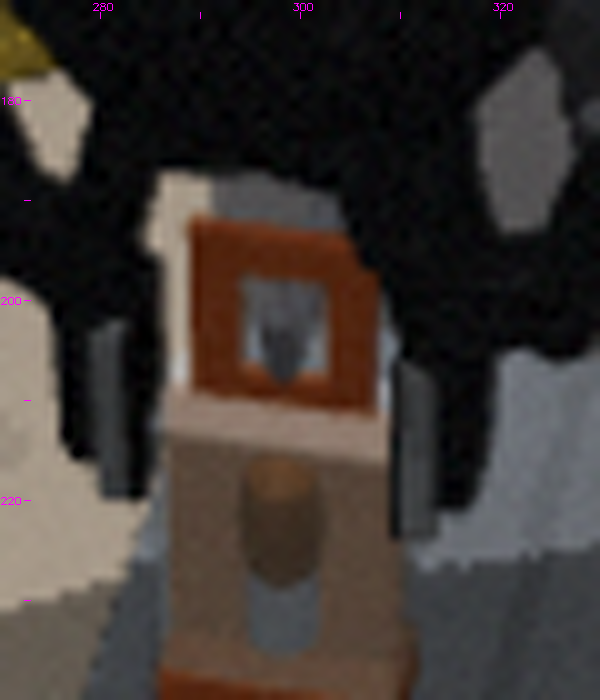

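View pics/s_w2.png

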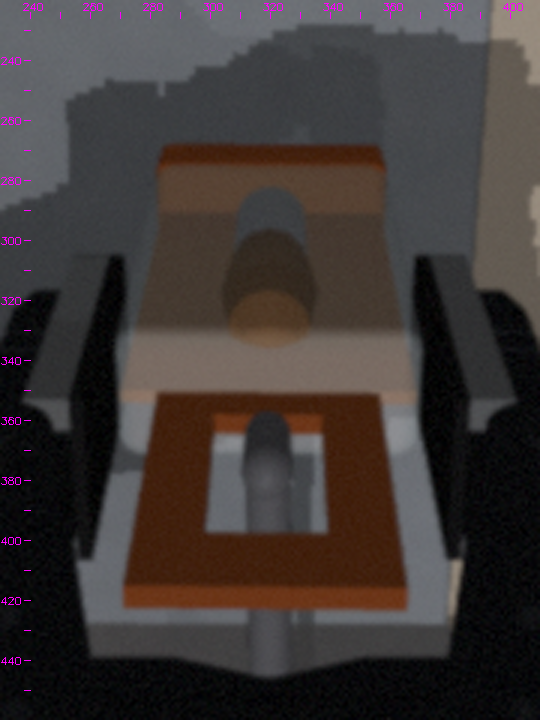

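Request:
step_arm(
  commands=[
    {"delta_pos": [0.0003, 0, 0], "angular": [0, 0, 0], "gripper": 0.035},
  ],
)

```text
time_s: 16.15
eef_pos: [0.6226, -0.0985, 0.0957]
orientation: [-0.0, 0.7, 0.714, 0.001]
force: [-0.1, -0.4, -0.7]
width: 0.0412
```

Request:
step_arm(
  commands=[
    {"delta_pos": [0.0003, 0, 0], "angular": [0, 0, 0], "gripper": 0.035},
  ],
)

```text
time_s: 16.25
eef_pos: [0.6226, -0.0982, 0.0957]
orientation: [0.0, 0.7, 0.715, 0.001]
force: [-0.4, -0.8, -0.6]
width: 0.0415
```

Request:
step_arm(
  commands=[
    {"delta_pos": [0.0003, 0, 0], "angular": [0, 0, 0], "gripper": 0.035},
  ],
)

```text
time_s: 16.35
eef_pos: [0.6226, -0.0979, 0.0957]
orientation: [-0.0, 0.7, 0.714, 0.001]
force: [0.5, 0.3, -1.1]
width: 0.0415
```

Request:
step_arm(
  commands=[
    {"delta_pos": [0.0003, 0, 0], "angular": [0, 0, 0], "gripper": 0.035},
  ],
)

```text
time_s: 16.45
eef_pos: [0.6226, -0.0976, 0.0957]
orientation: [-0.0, 0.7, 0.715, 0.001]
force: [0.5, 0.1, -1.7]
width: 0.0414
```

Request:
step_arm(
  commands=[
    {"delta_pos": [0.0003, 0, 0], "angular": [0, 0, 0], "gripper": 0.035},
  ],
)

```text
time_s: 16.55
eef_pos: [0.6226, -0.0973, 0.0957]
orientation: [0.0, 0.7, 0.715, 0.001]
force: [-1.1, -0.9, -2.3]
width: 0.0417
```

Request:
step_arm(
  commands=[
    {"delta_pos": [0.0003, 0, 0], "angular": [0, 0, 0], "gripper": 0.035},
  ],
)

```text
time_s: 16.65
eef_pos: [0.6226, -0.097, 0.0957]
orientation: [-0.0, 0.7, 0.714, 0.001]
force: [-0.3, -0.1, -1.8]
width: 0.0415
```

Request:
step_arm(
  commands=[
    {"delta_pos": [0.0003, 0, 0], "angular": [0, 0, 0], "gripper": 0.035},
  ],
)

```text
time_s: 16.75
eef_pos: [0.6226, -0.0967, 0.0957]
orientation: [-0.0, 0.7, 0.714, 0.001]
force: [-0.7, -1.0, -2.2]
width: 0.0411
```

Request:
step_arm(
  commands=[
    {"delta_pos": [0.0003, 0, 0], "angular": [0, 0, 0], "gripper": 0.035},
  ],
)

```text
time_s: 16.85
eef_pos: [0.6226, -0.0964, 0.0957]
orientation: [-0.0, 0.7, 0.714, 0.001]
force: [0.4, -0.1, -0.9]
width: 0.0412
```

Request:
step_arm(
  commands=[
    {"delta_pos": [0.0003, 0, 0], "angular": [0, 0, 0], "gripper": 0.035},
  ],
)

```text
time_s: 16.95
eef_pos: [0.6226, -0.0961, 0.0957]
orientation: [-0.0, 0.7, 0.715, 0.001]
force: [-0.3, 0.2, -1.5]
width: 0.0413
```

Request:
step_arm(
  commands=[
    {"delta_pos": [0.0003, 0, -0.0001], "angular": [0, 0, 0], "gripper": 0.035},
  ],
)

```text
time_s: 17.05
eef_pos: [0.6226, -0.0957, 0.0958]
orientation: [-0.0, 0.7, 0.715, 0.001]
force: [-0.4, 0.9, -0.4]
width: 0.0415
```

Request:
step_arm(
  commands=[
    {"delta_pos": [0.0003, 0, -0.0001], "angular": [0, 0, 0], "gripper": 0.035},
  ],
)

```text
time_s: 17.15
eef_pos: [0.6226, -0.0955, 0.0959]
orientation: [-0.0, 0.7, 0.715, 0.001]
force: [-1.3, 0.3, -1.3]
width: 0.0409
```

Request:
step_arm(
  commands=[
    {"delta_pos": [0.0003, 0, -0.0001], "angular": [0, 0, 0], "gripper": 0.035},
  ],
)

```text
time_s: 17.25
eef_pos: [0.6226, -0.0952, 0.096]
orientation: [-0.0, 0.7, 0.714, 0.001]
force: [0.8, 0.2, -0.8]
width: 0.0411
```

Run:
```python
from h import *
im=grab_frame('side');cv2.imwrite('pics/t_side.png',im[:,:,::-1])
crop('pics/t_side.png','pics/t_s2.png',270,170,330,240,10)
print(sense()['force'])
im=grab_frame('wrist');cv2.imwrite('pics/t_wrist.png',im[:,:,::-1])
crop('pics/t_wrist.png','pics/t_w2.png',230,220,410,460,3)
print(sense()['force'])
```

```text
[-1.07308653  0.17280492 -0.85047084]
[-0.27211522  0.73642365 -0.7204829 ]
```

View pics/t_s2.png

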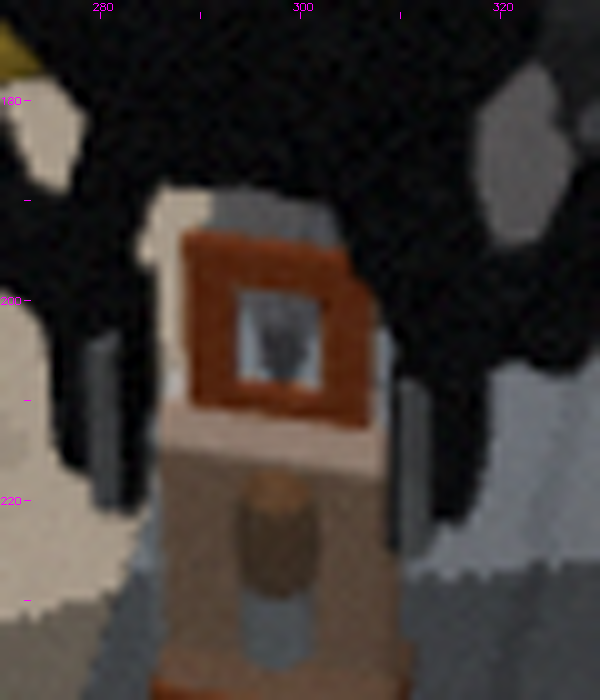

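View pics/t_w2.png

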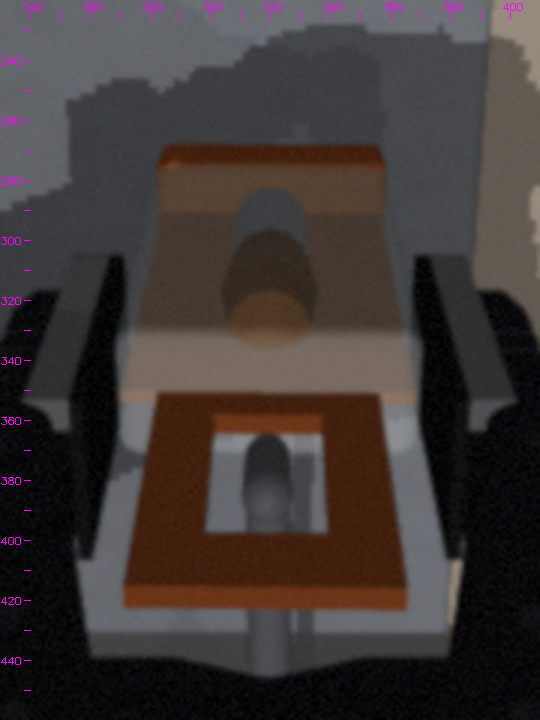

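Request:
step_arm(
  commands=[
    {"delta_pos": [0.0004, 0, -0.0001], "angular": [0, 0, 0], "gripper": 0.035},
  ],
)

```text
time_s: 17.45
eef_pos: [0.6225, -0.0948, 0.0961]
orientation: [-0.0, 0.7, 0.714, 0.001]
force: [-0.1, 0.1, -0.6]
width: 0.0415
```

Request:
step_arm(
  commands=[
    {"delta_pos": [0.0004, 0, -0.0001], "angular": [0, 0, 0], "gripper": 0.035},
  ],
)

```text
time_s: 17.55
eef_pos: [0.6225, -0.0944, 0.0962]
orientation: [-0.0, 0.7, 0.715, 0.001]
force: [-0.5, -0.1, -1.4]
width: 0.0414
```

Request:
step_arm(
  commands=[
    {"delta_pos": [0.0004, 0, -0.0001], "angular": [0, 0, 0], "gripper": 0.035},
  ],
)

```text
time_s: 17.65
eef_pos: [0.6225, -0.094, 0.0963]
orientation: [0.0, 0.7, 0.715, 0.001]
force: [-0.4, 0.4, -0.8]
width: 0.0412
```

Request:
step_arm(
  commands=[
    {"delta_pos": [0.0004, 0, -0.0002], "angular": [0, 0, 0], "gripper": 0.035},
  ],
)

```text
time_s: 17.75
eef_pos: [0.6225, -0.0936, 0.0965]
orientation: [0.0, 0.7, 0.715, 0.001]
force: [1.3, -0.1, -0.7]
width: 0.0414
```

Request:
step_arm(
  commands=[
    {"delta_pos": [0.0004, 0, -0.0002], "angular": [0, 0, 0], "gripper": 0.035},
  ],
)

```text
time_s: 17.85
eef_pos: [0.6225, -0.0932, 0.0967]
orientation: [0.0, 0.7, 0.714, 0.001]
force: [0.3, -0.5, -1.3]
width: 0.0414
```

Request:
step_arm(
  commands=[
    {"delta_pos": [0.0004, 0, -0.0002], "angular": [0, 0, 0], "gripper": 0.035},
  ],
)

```text
time_s: 17.95
eef_pos: [0.6225, -0.0928, 0.0969]
orientation: [-0.0, 0.7, 0.715, 0.001]
force: [0.3, 0.3, -1.6]
width: 0.0411
```

Request:
step_arm(
  commands=[
    {"delta_pos": [0.0004, 0, -0.0002], "angular": [0, 0, 0], "gripper": 0.035},
  ],
)

```text
time_s: 18.05
eef_pos: [0.6225, -0.0924, 0.0971]
orientation: [-0.0, 0.7, 0.714, 0.001]
force: [0.3, -0.7, -1.5]
width: 0.0412
```

Request:
step_arm(
  commands=[
    {"delta_pos": [0.0004, 0, -0.0002], "angular": [0, 0, 0], "gripper": 0.035},
    {"delta_pos": [0.0008, 0, -0.0004], "angular": [0, 0, 0], "gripper": 0.035},
  ],
)

```text
time_s: 18.25
eef_pos: [0.6225, -0.0916, 0.0975]
orientation: [-0.0, 0.7, 0.715, 0.001]
force: [-0.2, 0.4, -0.9]
width: 0.0413
```

Run:
```python
from h import *
im=grab_frame('side');cv2.imwrite('pics/u_side.png',im[:,:,::-1])
crop('pics/u_side.png','pics/u_s2.png',270,170,330,240,10)
print(sense()['force'])
im=grab_frame('wrist');cv2.imwrite('pics/u_wrist.png',im[:,:,::-1])
crop('pics/u_wrist.png','pics/u_w2.png',230,220,410,460,3)
print(sense()['force'])
```

```text
[ 0.43002948  0.07984357 -0.83829086]
[-0.3383339  -0.0734484  -1.08080187]
```

View pics/u_s2.png

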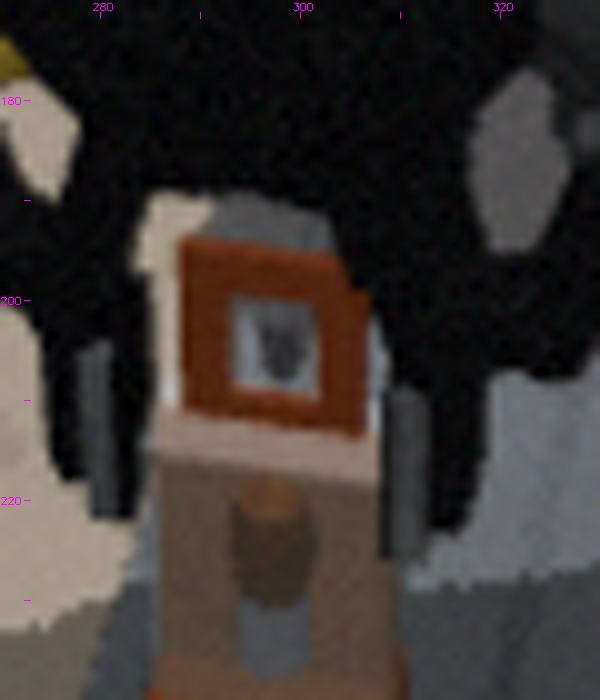

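View pics/u_w2.png

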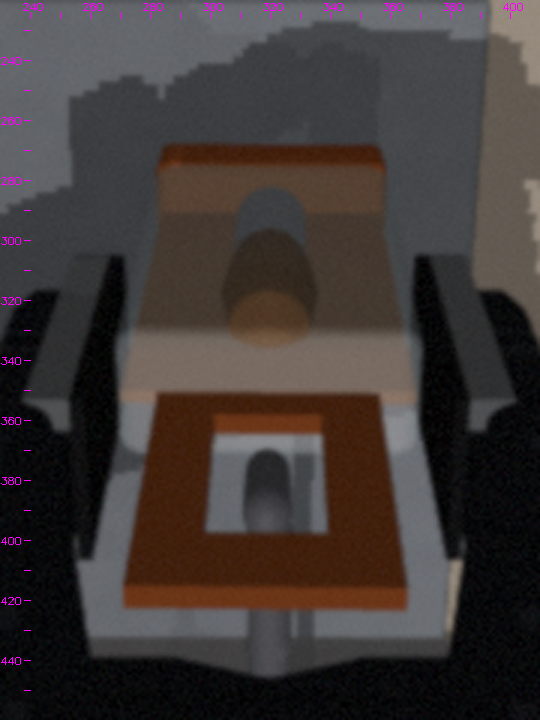

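Request:
step_arm(
  commands=[
    {"delta_pos": [0.0007, 0, 0], "angular": [0, 0, 0], "gripper": 0.035},
    {"delta_pos": [0.0014, 0, 0], "angular": [0, 0, 0], "gripper": 0.035},
  ],
)

```text
time_s: 18.55
eef_pos: [0.6224, -0.0902, 0.0975]
orientation: [-0.0, 0.7, 0.714, 0.001]
force: [-0.2, -0.4, -0.9]
width: 0.0411
```

Request:
step_arm(
  commands=[
    {"delta_pos": [0.0008, 0, 0], "angular": [0, 0, 0], "gripper": 0.035},
    {"delta_pos": [0.0016, 0, 0], "angular": [0, 0, 0], "gripper": 0.035},
  ],
)

```text
time_s: 18.75
eef_pos: [0.6224, -0.0885, 0.0975]
orientation: [0.0, 0.7, 0.715, 0.001]
force: [-0.3, 0.1, -0.4]
width: 0.0412
```

Request:
step_arm(
  commands=[
    {"delta_pos": [0.001, 0, 0], "angular": [0, 0, 0], "gripper": 0.035},
    {"delta_pos": [0.002, 0, 0], "angular": [0, 0, 0], "gripper": 0.035},
    {"delta_pos": [0.003, 0, 0], "angular": [0, 0, 0], "gripper": 0.035},
    {"delta_pos": [0.005, 0, 0], "angular": [0, 0, 0], "gripper": 0.035},
  ],
)

```text
time_s: 19.15
eef_pos: [0.6223, -0.0837, 0.0975]
orientation: [0.0, 0.7, 0.714, 0.001]
force: [-0.4, -0.4, -1.1]
width: 0.0414
```

Run:
```python
from h import *
plan([.6228,-.06,.0975],.02)
im=grab_frame('wrist');cv2.imwrite('pics/v_wrist.png',im[:,:,::-1])
crop('pics/v_wrist.png','pics/v_w2.png',230,220,410,460,3)
```

```text
dpos [2.365e-02 1.000e-03 1.000e-05] ang [ 0.0009 -0.0009  0.0008] t 19.15 pos [ 0.6223 -0.0837  0.0975] F [-0.42 -0.43 -1.08] w 0.0414
```

View pics/v_w2.png

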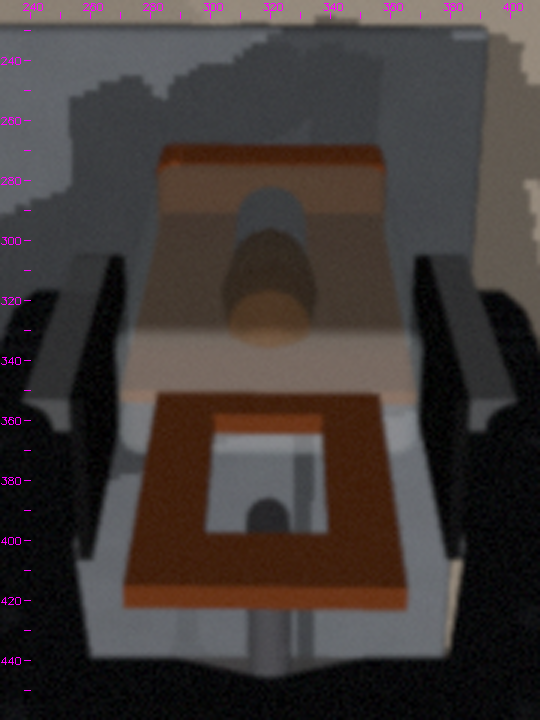

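Request:
step_arm(
  commands=[
    {"delta_pos": [0.01, 0, 0], "angular": [0, 0, 0], "gripper": 0.035},
    {"delta_pos": [0.025, 0, -0.002], "angular": [0, 0, 0], "gripper": 0.035},
    {"delta_pos": [0.045, 0, -0.01], "angular": [0, 0, 0], "gripper": 0.035},
    {"delta_pos": [0.06, 0, -0.017], "angular": [0, 0, 0], "gripper": 0.035},
    {"delta_pos": [0.06, 0, -0.0175], "angular": [0, 0, 0], "gripper": 0.035},
    {"delta_pos": [0.06, 0, -0.0175], "angular": [0, 0, 0], "gripper": 0.035},
  ],
)

```text
time_s: 19.8
eef_pos: [0.6213, -0.0229, 0.1157]
orientation: [0.0, 0.699, 0.715, 0.001]
force: [0.5, -0.3, -0.6]
width: 0.0413
```

Run:
```python
from h import *
plan([.4822,.0876,.115],-.25)
```

```text
dpos [ 0.11357 -0.13655  0.00049] ang [ 0.0017 -0.0009  0.2726] t 19.8 pos [ 0.6213 -0.0229  0.1157] F [ 0.53 -0.35 -0.57] w 0.0413
```

Request:
step_arm(
  commands=[
    {"delta_pos": [0.01, -0.014, 0], "angular": [0, 0, 0.05], "gripper": 0.035},
    {"delta_pos": [0.028, -0.034, 0], "angular": [0, 0, 0.11], "gripper": 0.035},
    {"delta_pos": [0.05, -0.06, 0], "angular": [0, 0, 0.17], "gripper": 0.035},
    {"delta_pos": [0.073, -0.088, 0], "angular": [0, 0, 0.23], "gripper": 0.035},
    {"delta_pos": [0.094, -0.113, 0], "angular": [0, 0, 0.272], "gripper": 0.035},
    {"delta_pos": [0.107, -0.129, 0], "angular": [0.001, -0.001, 0.272], "gripper": 0.035},
    {"delta_pos": [0.1135, -0.1365, 0.0005], "angular": [0.001, -0.001, 0.272], "gripper": 0.035},
    {"delta_pos": [0.1135, -0.1365, 0.0005], "angular": [0.001, -0.001, 0.272], "gripper": 0.035},
    {"delta_pos": [0.1135, -0.1365, 0.0005], "angular": [0.001, -0.001, 0.272], "gripper": 0.035},
  ],
)

```text
time_s: 20.7
eef_pos: [0.4833, 0.0862, 0.1146]
orientation: [0.0, 0.79, 0.613, 0.0]
force: [0.1, 0.3, -1.6]
width: 0.0416
```

Run:
```python
from h import *
plan([.4822,.0876,.115],-.25)
for n in ['side','wrist','top']:
    im=grab_frame(n);cv2.imwrite(f'pics/w_{n}.png',im[:,:,::-1])
crop('pics/w_side.png','pics/w_s2.png',300,260,420,440,4)
crop('pics/w_top.png','pics/w_t2.png',200,250,290,330,8)
```

```text
dpos [ 0.00113 -0.00141 -0.00042] ang [ 0.0007 -0.     -0.0019] t 20.7 pos [0.4833 0.0862 0.1146] F [ 0.13  0.31 -1.57] w 0.0416
```

View pics/w_s2.png

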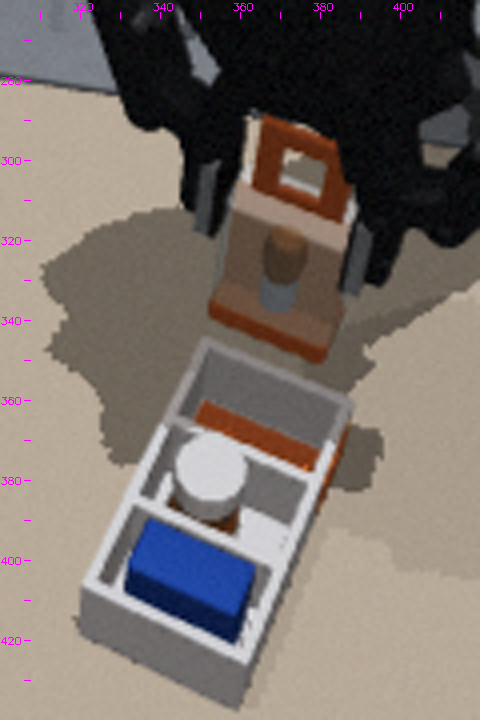

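View pics/w_wrist.png

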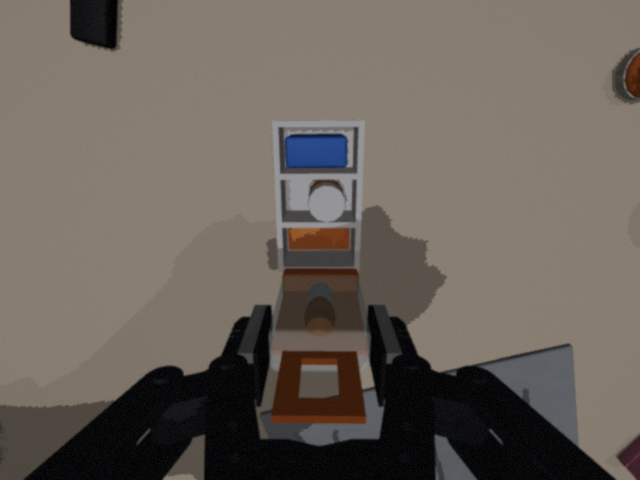

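View pics/w_t2.png

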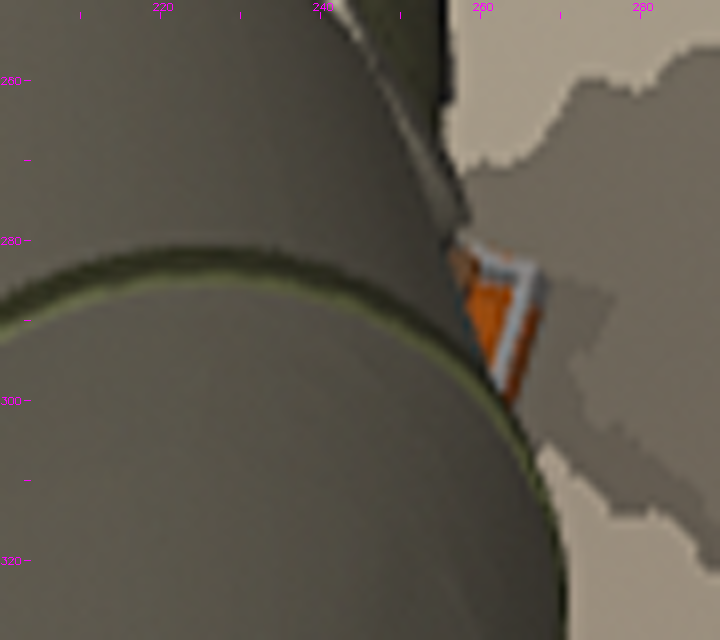

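Run:
```python
from h import *
a=-.25;u=np.array([-np.sin(a),np.cos(a)]);v=np.array([np.cos(a),np.sin(a)])
c=np.array([.4809,.0827])
e=sense()['eef_pos'][:2]
crop('pics/w_wrist.png','pics/w_w2.png',250,110,390,290,4)
for px,off in (((319,120.5),.087),((319,224.5),.017),((319,176),.051),((274,122),.087),((364,122),.087)):
    p=ray('wrist',px,.04)[:2]; print(p.round(4),'pocket est along',((p-c)@u-off).round(4),'lat',((p-c)@v).round(4))
for px in ((284,270),(357,270)): 
    p=ray('wrist',px,.094-.0); print('foot edge',p.round(4),((p[:2]-e)@u).round(4),((p[:2]-e)@v).round(4))
```

```text
[0.5046 0.1666] pocket est along 0.0001 lat 0.0022
[0.4872 0.0994] pocket est along 0.0007 lat 0.002
[0.4957 0.1323] pocket est along 0.0007 lat 0.0021
[0.4763 0.1729] pocket est along -0.0007 lat -0.0268
[0.5324 0.1585] pocket est along -0.0009 lat 0.0312
foot edge [0.4647 0.0928 0.094 ] 0.002 -0.0195
foot edge [0.5055 0.0823 0.094 ] 0.0019 0.0226
```

View pics/w_w2.png

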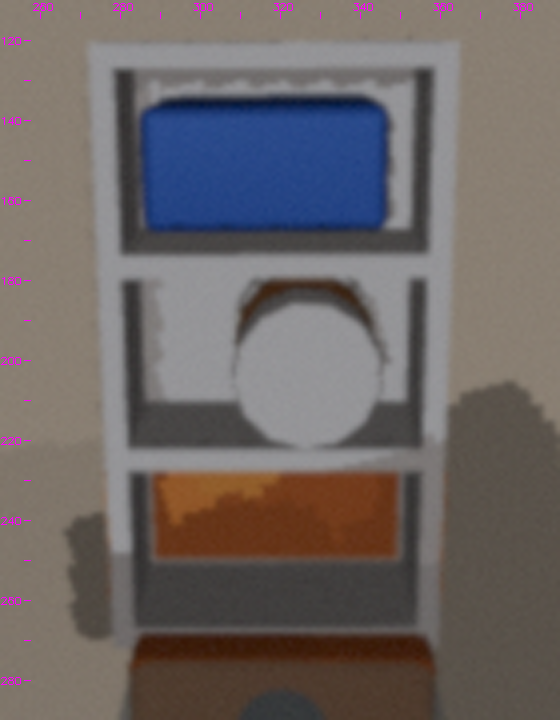

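Request:
step_arm(
  commands=[
    {"delta_pos": [0.002, 0, 0.005], "angular": [0, 0, -0.002], "gripper": 0.035},
    {"delta_pos": [0.002, 0, 0.02], "angular": [0, 0, -0.002], "gripper": 0.035},
    {"delta_pos": [0.002, 0, 0.035], "angular": [0, 0, -0.002], "gripper": 0.035},
    {"delta_pos": [0.002, 0, 0.044], "angular": [0, 0, -0.002], "gripper": 0.035},
    {"delta_pos": [0.002, 0, 0.044], "angular": [0, 0, -0.002], "gripper": 0.035},
    {"delta_pos": [0.002, 0, 0.044], "angular": [0, 0, -0.002], "gripper": 0.035},
  ],
)

```text
time_s: 21.45
eef_pos: [0.4827, 0.0889, 0.0705]
orientation: [-0.0, 0.789, 0.614, -0.0]
force: [-0.4, 0.4, -1.1]
width: 0.0414
```

Run:
```python
from h import *
plan([.4822,.0876,.07],-.25)
for n in ['side','wrist']:
    im=grab_frame(n);cv2.imwrite(f'pics/x_{n}.png',im[:,:,::-1])
crop('pics/x_side.png','pics/x_s2.png',310,300,400,430,5)
crop('pics/x_wrist.png','pics/x_w2.png',230,50,410,420,2)
```

```text
dpos [-0.00139 -0.00018  0.00047] ang [-0.0006  0.0002  0.001 ] t 21.45 pos [0.4827 0.0889 0.0705] F [-0.35  0.42 -1.09] w 0.0414
```

View pics/x_s2.png

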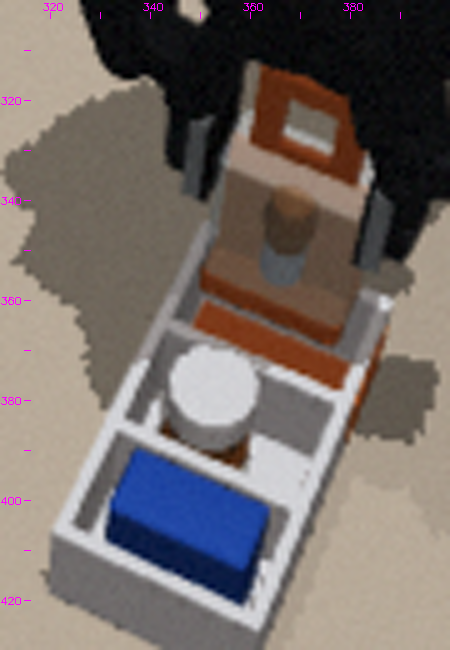

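View pics/x_w2.png

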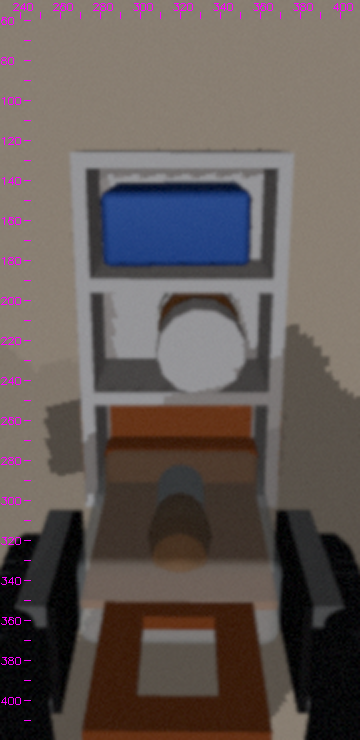

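Run:
```python
from h import *
a=-.25;u=np.array([-np.sin(a),np.cos(a)]);v=np.array([np.cos(a),np.sin(a)])
e=sense()['eef_pos'][:2]
for px,z in (((320,253),.04),((320,268.5),.05),((320,268.5),.047),((278.5,270),.04),((362,270),.04),((283,269),.05),((358.5,269),.05)):
    p=ray('wrist',px,z)[:2];print(px,z,((p-e)@u).round(4),((p-e)@v).round(4))
```

```text
(320, 253) 0.04 0.0085 0.0012
(320, 268.5) 0.05 0.0027 0.0012
(320, 268.5) 0.047 0.0014 0.0012
(278.5, 270) 0.04 -0.0025 -0.024
(362, 270) 0.04 -0.0024 0.0267
(283, 269) 0.05 0.0023 -0.0202
(358.5, 269) 0.05 0.0024 0.0234
```

Request:
step_arm(
  commands=[
    {"delta_pos": [0.001, 0, 0.005], "angular": [0, 0, 0], "gripper": 0.035},
    {"delta_pos": [0.001, 0, 0.012], "angular": [0, 0, 0], "gripper": 0.035},
    {"delta_pos": [0.001, 0, 0.02], "angular": [0, 0, 0], "gripper": 0.035},
    {"delta_pos": [0.001, 0, 0.028], "angular": [0, 0, 0], "gripper": 0.035},
    {"delta_pos": [0.001, 0, 0.035], "angular": [0, 0, 0], "gripper": 0.035},
    {"delta_pos": [0.001, 0, 0.039], "angular": [0, 0, 0], "gripper": 0.035},
    {"delta_pos": [0.001, 0, 0.0405], "angular": [0, 0, 0], "gripper": 0.035},
    {"delta_pos": [0.001, 0, 0.0405], "angular": [0, 0, 0], "gripper": 0.035},
  ],
)

```text
time_s: 22.35
eef_pos: [0.4828, 0.0899, 0.0298]
orientation: [-0.0, 0.789, 0.614, -0.0]
force: [0.3, -0.4, -1.1]
width: 0.0414
```

Request:
step_arm(
  commands=[
    {"delta_pos": [0, 0, 0.0005], "angular": [0, 0, 0], "gripper": 0.035},
    {"delta_pos": [0, 0, 0.001], "angular": [0, 0, 0], "gripper": 0.035},
  ],
)

```text
time_s: 22.55
eef_pos: [0.4831, 0.0899, 0.0293]
orientation: [-0.0, 0.789, 0.614, 0.0]
force: [-0.0, -0.6, -1.0]
width: 0.0412
```

Run:
```python
from h import *
plan([.4822,.0876,.03],-.25)
for n in ['side','wrist']:
    im=grab_frame(n);cv2.imwrite(f'pics/y_{n}.png',im[:,:,::-1])
crop('pics/y_side.png','pics/y_s2.png',310,300,400,430,5)
crop('pics/y_wrist.png','pics/y_w2.png',230,50,410,420,2)
print(sense()['force'])
```

```text
dpos [-0.00247 -0.0003  -0.00073] ang [ 0.0003 -0.0003  0.001 ] t 22.55 pos [0.4831 0.0899 0.0293] F [-0.03 -0.62 -1.02] w 0.0412
[ 0.48219913 -0.31204456 -0.79896864]
```

View pics/y_s2.png

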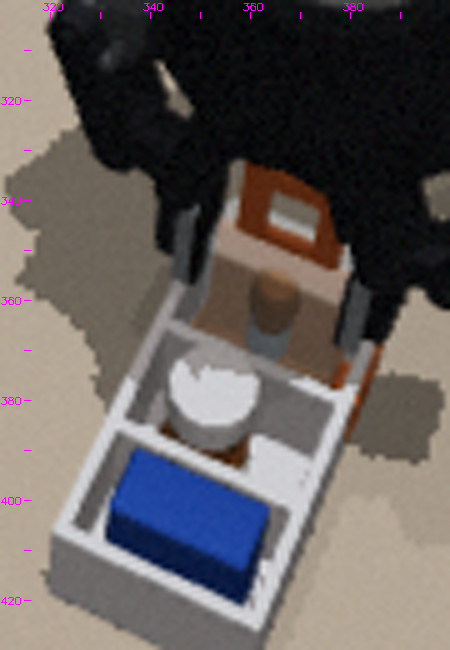

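View pics/y_w2.png

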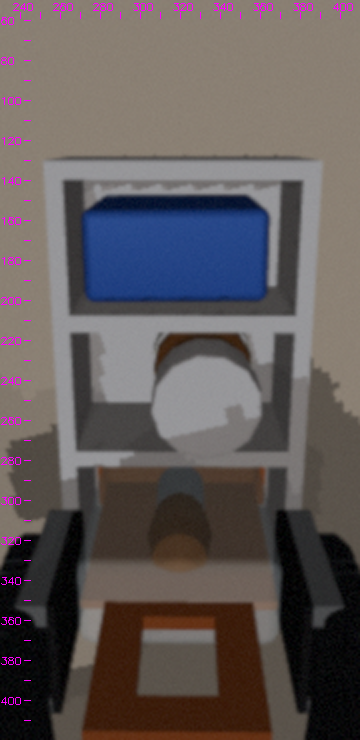

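Request:
step_arm(
  commands=[
    {"delta_pos": [0, 0, 0.001], "angular": [0, 0, 0], "gripper": 0.035},
    {"delta_pos": [0, 0, 0.0015], "angular": [0, 0, 0], "gripper": 0.035},
  ],
)

```text
time_s: 22.85
eef_pos: [0.483, 0.0899, 0.0276]
orientation: [-0.0, 0.789, 0.614, 0.0]
force: [0.4, -0.1, -0.7]
width: 0.0411
```

Request:
step_arm(
  commands=[
    {"delta_pos": [0, 0, 0.0006], "angular": [0, 0, 0], "gripper": 0.035},
    {"delta_pos": [0, 0, 0.0012], "angular": [0, 0, 0], "gripper": 0.035},
  ],
)

```text
time_s: 23.05
eef_pos: [0.4829, 0.0899, 0.0263]
orientation: [-0.0, 0.789, 0.614, -0.0]
force: [0.5, 0.2, -1.1]
width: 0.0414
```

Request:
step_arm(
  commands=[
    {"delta_pos": [0, 0, 0.0005], "angular": [0, 0, 0], "gripper": 0.035},
    {"delta_pos": [0, 0, 0.0005], "angular": [0, 0, 0], "gripper": 0.035},
  ],
)

```text
time_s: 23.25
eef_pos: [0.4829, 0.0899, 0.0258]
orientation: [-0.0, 0.789, 0.614, -0.0]
force: [0.7, 0.3, -1.9]
width: 0.0413
```

Request:
step_arm(
  commands=[
    {"delta_pos": [0, 0, 0.0005], "angular": [0, 0, 0], "gripper": 0.035},
    {"delta_pos": [0, 0, 0.0005], "angular": [0, 0, 0], "gripper": 0.035},
  ],
)

```text
time_s: 23.45
eef_pos: [0.4829, 0.0899, 0.0253]
orientation: [-0.0, 0.789, 0.614, -0.0]
force: [-0.9, 0.1, -1.0]
width: 0.0413
```

Request:
step_arm(
  commands=[
    {"delta_pos": [0, 0, 0.0004], "angular": [0, 0, 0], "gripper": 0.035},
    {"delta_pos": [0, 0, 0.0004], "angular": [0, 0, 0], "gripper": 0.035},
  ],
)

```text
time_s: 23.65
eef_pos: [0.4829, 0.0899, 0.0249]
orientation: [-0.0, 0.789, 0.614, -0.0]
force: [-0.4, -0.1, -0.7]
width: 0.0413
```

Request:
step_arm(
  commands=[
    {"delta_pos": [0, 0, 0.0004], "angular": [0, 0, 0], "gripper": 0.035},
    {"delta_pos": [0, 0, 0.0004], "angular": [0, 0, 0], "gripper": 0.035},
  ],
)

```text
time_s: 23.85
eef_pos: [0.4829, 0.0899, 0.0245]
orientation: [-0.0, 0.789, 0.614, -0.0]
force: [-0.6, 0.5, -1.2]
width: 0.0412
```

Request:
step_arm(
  commands=[
    {"delta_pos": [0, 0, 0.0004], "angular": [0, 0, 0], "gripper": 0.035},
    {"delta_pos": [0, 0, 0.0004], "angular": [0, 0, 0], "gripper": 0.035},
  ],
)

```text
time_s: 24.05
eef_pos: [0.4829, 0.0899, 0.0243]
orientation: [-0.0, 0.789, 0.614, 0.0]
force: [-0.4, 0.5, 2.4]
width: 0.0415
```

Request:
step_arm(
  commands=[
    {"delta_pos": [0, 0, 0.0004], "angular": [0, 0, 0], "gripper": 0.035},
    {"delta_pos": [0, 0, 0.0004], "angular": [0, 0, 0], "gripper": 0.035},
  ],
)

```text
time_s: 24.25
eef_pos: [0.483, 0.0899, 0.0243]
orientation: [0.0, 0.789, 0.614, 0.0]
force: [-0.4, -0.4, 10.0]
width: 0.0416
```

Request:
step_arm(
  commands=[
    {"delta_pos": [0, 0, -0.0006], "angular": [0, 0, 0], "gripper": 0.035},
    {"delta_pos": [0, 0, -0.0006], "angular": [0, 0, 0], "gripper": 0.035},
  ],
)

```text
time_s: 24.45
eef_pos: [0.483, 0.0899, 0.0244]
orientation: [-0.0, 0.789, 0.614, 0.0]
force: [-0.5, -0.4, 1.4]
width: 0.0411
```

Request:
step_arm(
  commands=[
    {"delta_pos": [0, 0, 0], "angular": [0, 0, 0], "gripper": 0.044},
    {"delta_pos": [0, 0, 0], "angular": [0, 0, 0], "gripper": 0.048},
    {"delta_pos": [0, 0, 0], "angular": [0, 0, 0], "gripper": 0.053},
    {"delta_pos": [0, 0, 0], "angular": [0, 0, 0], "gripper": 0.058},
    {"delta_pos": [0, 0, 0], "angular": [0, 0, 0], "gripper": 0.062},
    {"delta_pos": [0, 0, 0], "angular": [0, 0, 0], "gripper": 0.062},
  ],
)

```text
time_s: 25.05
eef_pos: [0.4829, 0.0899, 0.0243]
orientation: [-0.0, 0.789, 0.614, -0.0]
force: [0.6, -0.5, -0.4]
width: 0.062
```

Run:
```python
from h import *
plan([.4822,.0876,.03],-.25)
for n in ['side','wrist']:
    im=grab_frame(n);cv2.imwrite(f'pics/z_{n}.png',im[:,:,::-1])
crop('pics/z_side.png','pics/z_s2.png',310,300,400,430,5)
```

```text
dpos [-0.00236 -0.00013 -0.00567] ang [-0.0002 -0.0001  0.0009] t 25.05 pos [0.4829 0.0899 0.0243] F [ 0.59 -0.49 -0.41] w 0.062
```

View pics/z_s2.png

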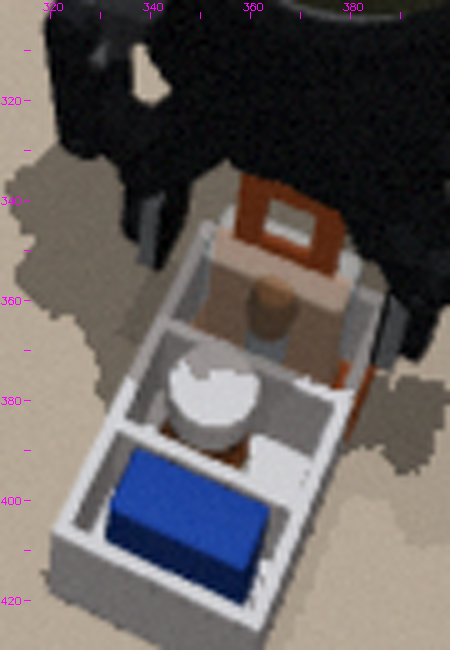

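View pics/z_wrist.png

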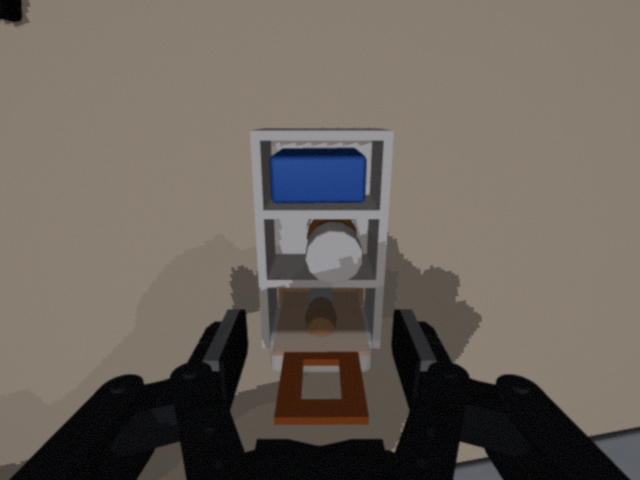

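Released and standing freely. Opening the fingers a little more, then retreating straight up.

Request:
step_arm(
  commands=[
    {"delta_pos": [0, 0, -0.003], "angular": [0, 0, 0], "gripper": 0.075},
    {"delta_pos": [0, 0, -0.01], "angular": [0, 0, 0], "gripper": 0.08},
    {"delta_pos": [0, 0, -0.03], "angular": [0, 0, 0], "gripper": 0.08},
    {"delta_pos": [0, 0, -0.06], "angular": [0, 0, 0], "gripper": 0.08},
    {"delta_pos": [0, 0, -0.1], "angular": [0, 0, 0], "gripper": 0.08},
    {"delta_pos": [0, 0, -0.14], "angular": [0, 0, 0], "gripper": 0.08},
    {"delta_pos": [-0.03, 0, -0.18], "angular": [0, 0, 0], "gripper": 0.08},
    {"delta_pos": [-0.06, 0, -0.22], "angular": [0, 0, 0], "gripper": 0.08},
    {"delta_pos": [-0.06, 0, -0.23], "angular": [0, 0, 0], "gripper": 0.08},
    {"delta_pos": [-0.06, 0, -0.23], "angular": [0, 0, 0], "gripper": 0.08},
  ],
)

```text
time_s: 26.15
eef_pos: [0.4689, 0.0314, 0.2564]
orientation: [0.001, 0.79, 0.613, 0.002]
force: [0.3, 0.7, -0.1]
width: 0.0804
```

Run:
```python
from h import *
plan([.4822,.0876,.03],-.25)
for n in ['side','wrist']:
    im=grab_frame(n);cv2.imwrite(f'pics/aa_{n}.png',im[:,:,::-1])
P0=np.array([.4809+.0018,.0827-.0003])
for nm,p in {'foot ctr top block':(*P0,.074),'tab top':(*P0,.1085),'floor':(*P0,.004)}.items(): print(nm,proj('side',p).round(1),proj('wrist',p).round(1))
crop('pics/aa_side.png','pics/aa_s2.png',270,120,450,440,2)
crop('pics/aa_side.png','pics/aa_s3.png',310,300,400,430,5)
```

```text
dpos [ 0.05744 -0.00198  0.22643] ang [ 0.0039 -0.0014 -0.0009] t 26.15 pos [0.4689 0.0314 0.2564] F [ 0.33  0.7  -0.08] w 0.0804
foot ctr top block [[366.3 349.2]] [[320.8 154.9]]
tab top [[368.8 335.8]] [[320.9 158.7]]
floor [[361.9 373.5]] [[320.6 149.1]]
```

View pics/aa_side.png

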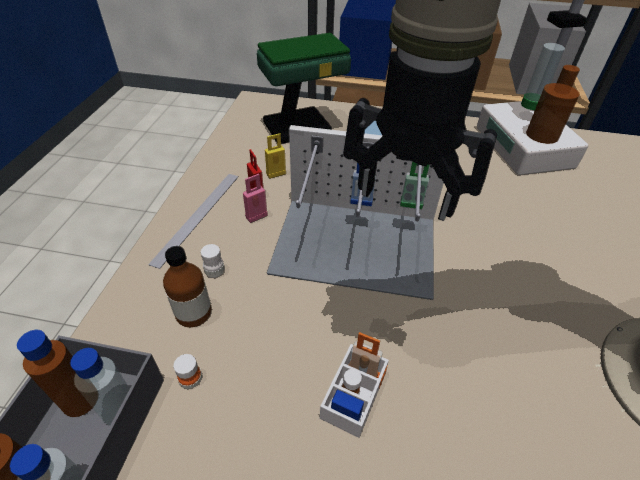

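View pics/aa_s3.png

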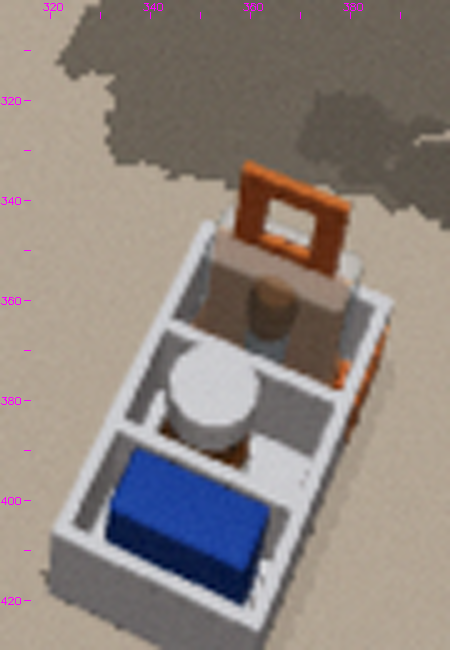

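View pics/aa_wrist.png

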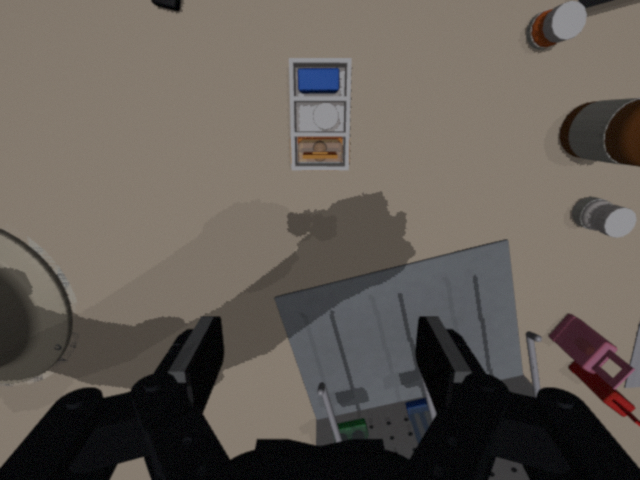

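```bash
python3 -c "
from rig import *
print(job_done())"
```

```text
the job is handed in; nothing more can be done
None
```

The orange bulb pack is off its peg and standing upright in the orange-marked pocket. I let go of it and handed the job in at about 26 s.

**Getting it off the peg:**
- I gripped the pack by its sides, lifted it clear of the wire and slid it out along the peg.
- Near the tip I raised it in 0.2 mm steps until the slot's lower edge touched the wire. That added about 1.4 N, and the most downward pull I read there was 2.8 N including the pack's weight.
- I then dropped back about 1 mm and crossed the upturned tip in 0.3–0.4 mm steps. Force readings there stayed within about 2.3 N per axis, against roughly 1 N of noise, so no catch was felt.

**Placing it:** I lowered it into the pocket until it touched the floor, at the height I had worked out. That last step pressed it on the caddy floor with about 10 N, away from the stand. I backed off, opened the fingers and withdrew upward.

**Last checks:**
- **Pack:** the side and wrist pictures show it upright and centred. Its tab top was within about 1 pixel of where an upright pack on the pocket floor should appear.
- **Caddy:** the vial and slide box are still in their pockets.
- **Other packs:** the blue and green packs still hang on their pegs. I checked them by eye, partly hidden by the gripper, and did not measure them.
- **Gripper:** it is open, about 0.25 m above the bench, and touches nothing.

**Disagreements:**
- The fingertips sat about 30–40 mm further back than the stated TCP, so I lowered the grip by looking at the pictures.
- The peg seemed to droop slightly less than my first picture estimate; contact came about 1 mm higher than predicted.
- The wrist camera put the pocket about 2 mm to one side of where the fixed cameras did. I followed the wrist camera.

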